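# Prop out the tray stand and set the biscuit tray on it

## Task

Set up the folding tray stand on the baking bench: swing its prop leg out until it meets its stop, and lean on it near its free end for a moment so that it is pressed firmly home, with about 10 N and never more than 15 N. Then carry the biscuit tray over by its handle without tipping it, set it down gently so that it rests level across both the rail and the opened leg, and let go. Leave the other things on the bench where they are.

Things in the scene. Friction and masses are not known exactly. Their poses are not given: they have to be found in the camera images.
- stand: Folding tray stand, bolted to the bench. Steel foot plate 90 x 155 mm, 8 mm thick; on it an upright wooden rail 14 mm thick (x), from y = -90 to +65 mm, top at z = 100 mm. Origin on the bench below the rail's mid-thickness; y along the rail, z up, +x to the side the leg opens to (away from the robot, within 0.35 rad).
- hinge_top (a point): Point on the leg's vertical hinge axis, 100 mm above the bench; 20 mm to the stand's +x of its origin, at stand y = 0. The hinge is stiff (about 1 N at 110 mm) and the leg stays where it is left. It swings from the stand's +y towards +x, clockwise from above; leg_tip's y axis points out along the leg.
- leg_tip (a point): Free end of the prop leg, at its top edge, mid-thickness, 130 mm from the hinge axis. The leg is an upright board 10 mm thick, 10 to 130 mm off the axis, 22 to 100 mm above the bench. Folded, it lies along the rail's +x side, pointing to stand +y; its last 65 mm stick out past the rail's end and can be pushed there from behind (the -x side) with closed fingers. It starts up to 0.65 rad open.
- buffer (a joint): Give of the stiff rubber stop buffer inside the hinge, rad: 0 until the leg meets the stop, then about 0.027 for 10 N pushed squarely 110 mm from the hinge axis (40 N m per rad). Must not be forced past 0.042 (about 15 N there). The stop is clamped at another angle on each stand, 78 to 104 degrees from the stand's +y direction, and cannot be seen: find it by feel.
- tray: Wooden biscuit tray, 130 (x) x 170 (y) mm, rim 24 mm high, 0.35 to 0.6 kg, on the bench to the right of the stand. Origin at the centre of its underside, z up. Arch handle along y: end posts at y = +-82 mm, 22 mm wide, and a bar. It balances on the stand with its centre 50 mm to the stand's +x of the stand's origin, at y = 0, long side along the rail (20 mm off is still stable).
- tray_grip (a point): Middle of the tray's handle bar: square bar 14 x 14 mm, running along the tray's y, its centre 105 mm above the tray's underside; 156 mm free length; grip it from above across the tray's x.
- cutter: bystander: steel ring cutter, 60 mm across, 32 mm high, between tray and stand; origin at underside centre
- jam_jar: bystander: jar 54 mm across, 68 mm high, on the robot's side between tray and stand; origin at underside centre
- scraper: bystander: bench scraper lying flat, about 100 x 150 mm, 18 mm high, beyond the stand; origin at underside centre
- shaker: bystander: aluminium flour shaker, 66 mm across, 108 mm high, beyond the tray; origin at underside centre
- bowl: bystander: steel bowl 110 mm across, 50 mm high, far left; origin at underside centre
- spatula: bystander: spatula lying at the right of the tray; origin at its underside
- syrup: bystander: glass bottle 60 mm across, 90 mm high, to the left of the stand; origin at underside centre

How it is judged:
On the way, in this order (a step that is already met when the one before it is completed fails the run):
1. the leg is pressed home against its stop (the buffer gives by 0.014 rad, about 5 N near the free end) for 0.2 s (value of joint buffer above 0.014 rad and angle between the y axis of leg_tip and the x axis of stand, either way round below 0.28 rad), for 0.2 s.
2. the tray is lifted clear of the bench, by 30 mm or more, the leg still swung out (height (world z) of tray above 0.03 m and angle between the y axis of leg_tip and the x axis of stand, either way round below 0.28 rad and contact force between tray and stand below 0.1 N), for 0.2 s.
At the end, for the whole second after the job is handed in: The tray rests on the stand alone, at rest and level (within 0.05 rad), its underside at the height of rail and leg tops (97 to 105 mm), with the leg swung out square to the rail (within 0.28 rad); released (angle between the y axis of leg_tip and the x axis of stand, either way round below 0.28 rad and z of tray in the frame of stand between 0.097 and 0.105 m and angle between tray's own z axis and vertical below 0.05 rad and linear speed of tray below 0.01 m/s and angular speed of tray below 0.05 rad/s and contact force between tray and stand above 2 N); the robot touches nothing.
It fails at once if the leg is forced against its stop (the buffer gives by more than 0.042 rad, about 15 N near the free end) (value of joint buffer above 0.042 rad).
It fails at once if the robot presses on the stand with more than 25 N (contact force between any of the fingers, the arm and stand above 25 N).
It fails at once if the tray is tipped by more than 0.3 rad (angle between tray's own z axis and vertical above 0.3 rad).
It fails at once if the tray is banged down on the stand (more than 40 N) (contact force between tray and stand above 40 N).
It fails at once if a bystander is moved by more than 30 mm (distance of any of cutter, jam_jar, scraper, shaker, bowl, spatula, syrup from where it was at the start of the episode above 0.03 m).
It also fails if it takes over 72 s, if anything falls off the work surface, if the arm or the gripper's body presses on something with over 40 N, if the wrist force passes 120 N, or if a joint passes its speed limit or range.

## Robot

A 6-joint arm with a two-finger parallel gripper is mounted at the origin on the work surface. World frame = base frame: x ahead of the robot, y to its left, z up, the work surface at z = 0. Lengths are in m, angles in rad, forces in N, time in s.
With the tool pointing down it reaches from about 0.25 to 0.725 m from the base axis. Payload 4 kg.
Tool frame: the origin (TCP) lies at the very end of the fingers, on their centre line; the grasp point (between the pads) lies 19 mm behind it; z points along the fingers, y is the direction in which the jaws open and shut (so a half turn about z gives the same grasp; the last joint's range is limited). The gripper opens to 85 mm and grips with 20 to 120 N. Pads are 22 mm wide; open, the fingers measure 114 mm over their backs; the gripper's body (76 mm by 85 mm) begins 54 mm behind the grasp point. The pads swing forward as they close: fully open they stand 13 mm farther back than shut.
Start: joints at [1.273, 0.241, 0.005, 1.335, 0, 1.571], TCP at [0.147, 0.478, 0.203] pointing down, gripper open.
Joint ranges: [-2.72, 2.72], [-1.05, 1.87], [-1.09, 1.28], [-1.99, 2.15], [-1.42, 1.44], [-3.14, 3.14]. Speed limits (rad/s): [2.79, 2.79, 3.14, 3.14, 3.14, 3.14].

## Interface

Orientations are given as a unit quaternion [x, y, z, w].
In Python, from workcell import bot, camera gives the robot as it stands. The module is installed in compiled form; this text tells all that it offers.
- The arm moves only by the tool send_rows, never from a script. Its argument "deltas" is a list of rows, each an object with "grip": the opening, from 0 (shut) to 1 (fully open); "translation": the shift along the tool's x, y, z in m, a list of three; "twist": the turn, a rotation vector about the tool's x, y, z in degrees, a list of three. A call has 1 to 5 rows; each row is the pose to reach, as a shift and turn from the pose measured when the call began, along the tool's axes at that moment; what a row does not reach only later rows make up. A row lasts 1/8 s, in which the tool goes at most 62.5 mm and 10.7 degrees, less where a joint would pass 70% of its speed; a pose out of reach is approached as far as the arm can. A call with a gripper value outside its range is refused whole. The fingers move at their own pace and stop on an object; the grip force is fixed at half the most. Time passes only in rows, so rows that repeat a pose let the fingers close. It gives the time, the measured TCP pose, the force and the opening at its end, in the units of the state.
- bot.get_obs(): the state, without advancing time (a new reading comes with each control period).
- camera(name): name is "side" or "top" or "wrist"; returns a dict with "color" (384x512x3 uint8, blue, green, red), "intrinsics" (3x3 intrinsics, pixels), "xyz" and "rotation" of the camera in the world. Camera axes: x right, y down, z forward; pixel columns grow to the right and rows downward; lengths in m; the calibration is good to about 2 mm. A picture is of the moment at which its call begins. There is no depth.
- bot.job_done(): hands the job in, once; it reports no verdict.
The state is a dict: "clock": time; "joint_pos": joint angles; "joint_vel": joint speeds; "tau": joint torques, N m; "eef_pos": TCP position; "tool_rot": TCP orientation; "ft_force": force on the tool from outside, world axes, zero at the start; "ft_torque": the same for the moment, N m; "grip_width": finger opening in m.
Only numpy, scipy, OpenCV 4.12 (cv2) and the standard library are available. Lean on these libraries where they do the work, as an engineer would, in place of code of your own. Each camera call takes 0.05 s, during which the arm holds its last target.

## Working session

There is one attempt and no reset: what is moved stays moved. The work goes in short steps, Python scripts to look and compute and a tool call to move; the robot and the scene stay as the last step left them, time stands still between calls to the robot, and variables do not carry over. Pictures are saved under pics/ and viewed, and the job is handed in when it is done.

Besides the shell and the picture viewer there is one more tool, called as a command line: name --argument value ..., lists and objects as JSON in quotes. send_rows: Moves the arm, as the interface text tells. Its arguments: {"type":"object","properties":{"deltas":{"type":"array","items":{"type":"object","properties":{"grip":{"type":"number"},"translation":{"type":"array","items":{"type":"number"}},"twist":{"type":"array","items":{"type":"number"}}}}}},"required":["deltas"]}

```bash
mkdir -p pics; cat > h.py <<'E'
import numpy as np, cv2
from workcell import bot, camera
from scipy.spatial.transform import Rotation as R
def ray(c,u,v):
    d=np.array(c["rotation"]).reshape(3,3)@np.linalg.inv(np.array(c["intrinsics"]).reshape(3,3))@np.array([u,v,1.]); return np.array(c["xyz"]),d
def atz(c,u,v,z):
    o,d=ray(c,u,v); return o+d*(z-o[2])/d[2]
def proj(c,p):
    q=np.array(c["rotation"]).reshape(3,3).T@(np.array(p)-np.array(c["xyz"])); q=np.array(c["intrinsics"]).reshape(3,3)@q; return q[:2]/q[2]
def snap(n,f):
    import pickle
    c=camera(n); cv2.imwrite(f"pics/{f}.png",c["color"]); pickle.dump(c,open(f"{f}.pkl","wb")); return c
def load(f):
    import pickle; return pickle.load(open(f"{f}.pkl","rb"))
def crop(f,x0,y0,x1,y1,s,out):
    im=cv2.imread(f"pics/{f}.png")[y0:y1,x0:x1]; cv2.imwrite(f"pics/{out}.png",cv2.resize(im,None,fx=s,fy=s,interpolation=cv2.INTER_CUBIC))
E
python3 - <<'E'
from h import *
for n in("top","side"):
    c=snap(n,n+"0"); print(n,c["xyz"],c["rotation"],c["intrinsics"])
print(bot.get_obs())
E
```

```text
top [ 0.51237281 -0.03045657  1.41142532] [ 0.70987092 -0.70293639  0.03491427 -0.02728924] [[416.33927484   0.         252.40058719]
 [  0.         416.33927484 190.02849504]
 [  0.           0.           1.        ]]
side [-0.17927573 -0.95446526  0.80078878] [ 0.81374895 -0.29590514  0.17082009 -0.47018432] [[482.75774326   0.         252.85312068]
 [  0.         482.75774326 198.58474505]
 [  0.           0.           1.        ]]
{'clock': 0.1, 'joint_pos': array([ 1.27300021e+00,  2.41341359e-01,  3.82573051e-03,  1.33518900e+00,
       -3.54474470e-05,  1.57082588e+00]), 'joint_vel': array([-0.00257254, -0.00120145,  0.00345883,  0.00068978,  0.00152259,
       -0.00127049]), 'tau': array([ 5.51769390e-04, -3.73138225e+01,  2.53009915e+01,  1.09062635e-02,
        2.16191012e-05,  7.45945066e-07]), 'eef_pos': array([0.14653295, 0.4773855 , 0.20218749]), 'tool_rot': array([ 1.48363005e-01,  9.88932509e-01, -9.46221785e-04, -1.24004841e-04]), 'ft_force': array([-0.18438123,  0.42567996, -0.43209783]), 'ft_torque': array([-0.04960383,  0.00335422, -0.03236053]), 'grip_width': 0.0851965263130235}
```

Rotation is a quaternion.

```bash
sed -i 's/np.array(c\["rotation"\]).reshape(3,3)/R.from_quat(c["rotation"]).as_matrix()/g' h.py
python3 - <<'E'
from h import *
c=load("top0"); print(atz(c,256,192,0),proj(c,[0.3,0,0]))
for f in("top0","side0"): crop(f,0,0,512,384,1.5,f+"b")
E
```

```text
[ 0.63036788 -0.05741957  0.        ] [237.91705852 290.65165094]
```

View pics/top0b.png

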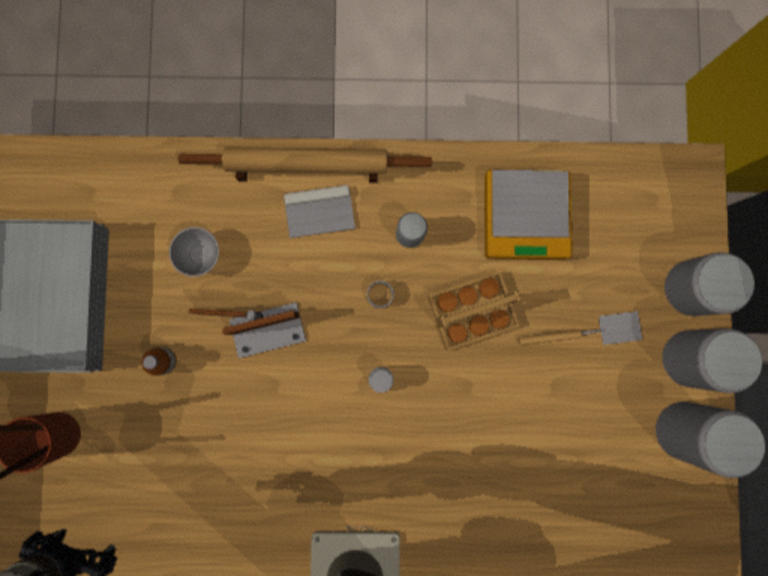

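View pics/side0b.png

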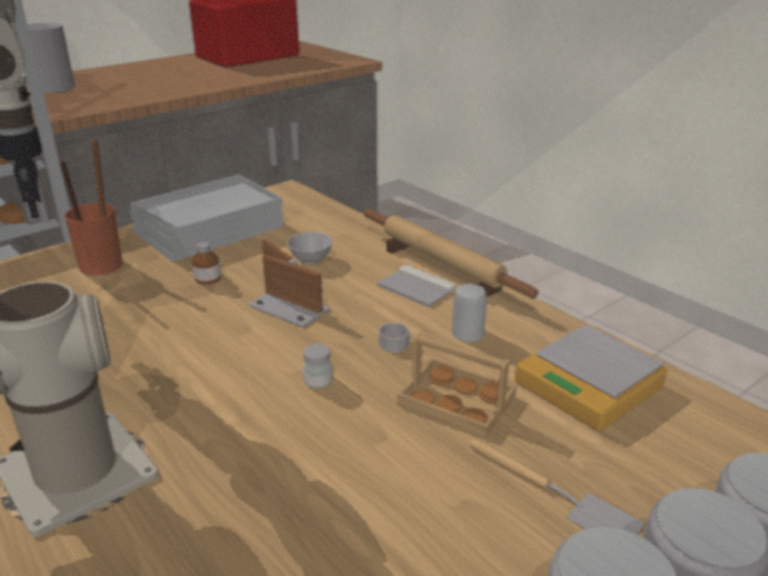

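The top view has the stand near (267,328) of the enlarged picture, the leg to its upper left, and the tray near (474,310).

```bash

python3 - <<'E'
from h import *
crop("top0",115,190,215,245,8,"st"); crop("top0",275,170,360,240,8,"tr")
E
```

```text
(no output)
```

View pics/st.png

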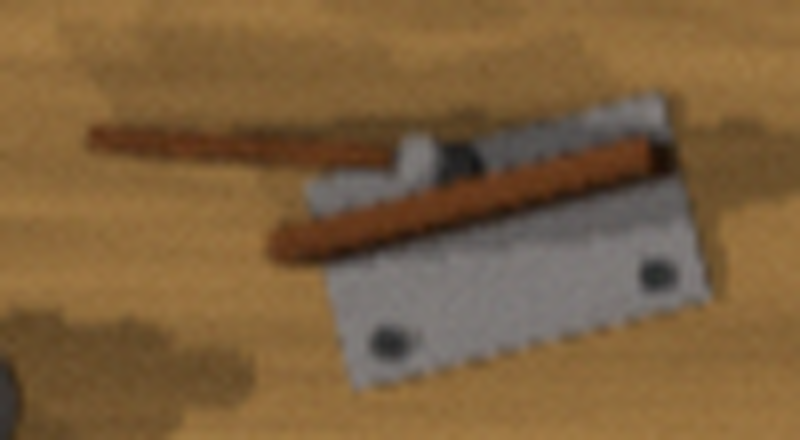

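View pics/tr.png

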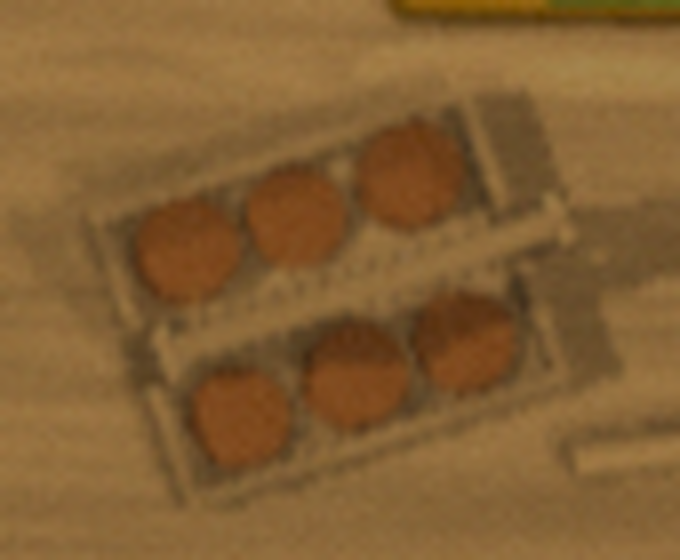

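```bash

python3 - <<'E'
from h import *
c=load("top0")
P=lambda u,v,z:atz(c,115+u/8-.5+1/16,190+v/8-.5+1/16,z)
a=P(272,246,.1);b=P(650,155,.1);print("rail",a,b,np.linalg.norm(a-b))
d=(a-b)/np.linalg.norm(a-b);o=b+d*.09;ang=np.arctan2(-d[0],d[1]);print("origin",o,o+0*d, "yaw",ang)
pc=[P(u,v,.008) for u,v in((352,388),(708,298),(655,92),(305,185))]
print("plate",[p.round(4) for p in pc],np.linalg.norm(pc[0]-pc[1]),np.linalg.norm(pc[1]-pc[2]))
e=(pc[0]+pc[3]-pc[1]-pc[2]);print("plate yaw",np.arctan2(-e[0],e[1]))
xh=np.array([d[1],-d[0],0]);h=o+.02*xh;t=P(92,135,.1);print("hinge",h,"tip",t,np.linalg.norm(t-h))
l=(t-h)/np.linalg.norm(t-h);print("open",np.arctan2(l@xh,l@d))
Q=lambda u,v,z:atz(c,275+u/8-.5+1/16,170+v/8-.5+1/16,z)
a=Q(165,352,.112);b=Q(568,222,.112);m=(a+b)/2;e=a-b;print("bar",a,b,m,np.linalg.norm(e),np.arctan2(-e[0],e[1]))
rc=[Q(u,v,.024) for u,v in((92,215),(470,100),(570,378),(185,500))];print("rim c",sum(rc)/4,[np.linalg.norm(rc[i]-rc[i-1]) for i in range(4)]); e=rc[0]+rc[3]-rc[1]-rc[2];print(np.arctan2(-e[0],e[1]))
for n,u,v in(("syrup",155,360),("cutter",380,294),("jar",381,378),("shaker",412,222)): print(n,atz(c,u/1.5,v/1.5,.05))
print(R.from_quat(bot.get_obs()["tool_rot"]).as_matrix().round(3))
s=load("side0")
for p in (h,t,m): print(proj(s,p)*1.5)
E
```

```text
rail [0.52953502 0.28041235 0.1       ] [0.56661652 0.13333788 0.1       ] 0.15167708620751688
origin [0.54461362 0.22060684 0.1       ] [0.54461362 0.22060684 0.1       ] yaw 0.24697989698189235
plate [array([0.4719, 0.2671, 0.008 ]), array([0.5107, 0.1193, 0.008 ]), array([0.597 , 0.1433, 0.008 ]), array([0.5564, 0.2892, 0.008 ])] 0.15278918012005832 0.08953068048657248
plate yaw 0.2640418483045432
hinge [0.56400672 0.22549637 0.1       ] tip [0.57232218 0.35223733 0.1       ] 0.1270134544017585
open 0.3124958578355185
bar [ 0.55472329 -0.17819261  0.112     ] [ 0.60716727 -0.33636043  0.112     ] [ 0.58094528 -0.25727652  0.112     ] 0.16663562511679966 0.32016433387136634
rim c [ 0.58093323 -0.25693878  0.024     ] [np.float64(0.1244230441539808), np.float64(0.16642472884574921), np.float64(0.12309995211148396), np.float64(0.16894034061142021)]
0.30935001239147253
syrup [0.46527882 0.43622384 0.05      ]
cutter [ 0.61293798 -0.04783265  0.05      ]
jar [ 0.43102588 -0.05165357  0.05      ]
shaker [ 0.77315478 -0.11708624  0.05      ]
[[-0.956  0.293 -0.001]
 [ 0.293  0.956 -0.002]
 [-0.    -0.002 -1.   ]]
[291.34531821 258.99988424]
[262.91089126 238.45721347]
[458.84934825 348.43772267]
```

```bash
cat >> h.py <<'E'
def go(x,y,z,azdeg,show=True):
    o=bot.get_obs(); M=R.from_quat(o["tool_rot"]).as_matrix(); a=np.radians(azdeg); yy=np.array([np.cos(a),np.sin(a),0]); zz=np.array([0,0,-1.])
    T=np.column_stack([np.cross(yy,zz),yy,zz]); tr=M.T@(np.array([x,y,z])-o["eef_pos"]); tw=np.degrees(R.from_matrix(M.T@T).as_rotvec())
    print("target",np.round([x,y,z,azdeg],4),"trans",(tr*1000).round(1),"mm  twist",tw.round(2))
def st():
    o=bot.get_obs();M=R.from_quat(o["tool_rot"]).as_matrix();print("t",o["clock"],"pos",o["eef_pos"].round(4),"az",np.degrees(np.arctan2(M[1,1],M[0,1])).round(2),"tilt",np.degrees(np.arccos(-M[2,2])).round(2),"F",o["ft_force"].round(2),"w",o["grip_width"].round(4),"q",np.array(o["joint_pos"]).round(3)); return o
HX,HY,SY=0.5644,0.224,14.6
def leg(r,off,az):  # tcp xy with contact centre r along leg, behind centreline by off (m)
    a=np.radians(az); return HX+r*np.cos(a)-off*np.sin(a), HY+r*np.sin(a)+off*np.cos(a)
E
python3 - <<'E'
from h import *
st();x,y=leg(.105,.030,86.7);go(x,y,.2,86.7)
E
```

```text
Traceback (most recent call last):
  File "h.py", line 22, in st
    o=bot.get_obs();M=R.from_quat(o["tool_rot"]).as_matrix();print("t",o["clock"],"pos",o["eef_pos"].round(4),"az",np.degrees(np.arctan2(M[1,1],M[0,1])).round(2),"tilt",np.degrees(np.arccos(-M[2,2])).round(2),"F",o["ft_force"].round(2),"w",o["grip_width"].round(4),"q",np.array(o["joint_pos"]).round(3)); return o
                                                                                                                                                                                                                                                ^^^^^^^^^^^^^^^^^^^^^
AttributeError: 'float' object has no attribute 'round'
```

```bash
sed -i 's/o\["grip_width"\].round(4)/round(o["grip_width"],4)/' h.py
python3 - <<'E'
from h import *
st();x,y=leg(.105,.030,86.7);go(x,y,.2,86.7)
E
```

```text
t 0.1 pos [0.1465 0.4774 0.2022] az 72.94 tilt 0.11 F [-0.18  0.43 -0.43] w 0.0852 q [ 1.273  0.241  0.004  1.335 -0.     1.571]
target [ 0.5405  0.3306  0.2    86.7   ] trans [-419.7  -24.8    2.2] mm  twist [-1.100e-01 -1.000e-02 -1.376e+01]
```

send_rows --deltas '[{"grip":0,"translation":[-0.055,-0.003,0],"twist":[0,0,-2]},{"grip":0,"translation":[-0.11,-0.006,0],"twist":[0,0,-4]},{"grip":0,"translation":[-0.165,-0.01,0],"twist":[0,0,-6]},{"grip":0,"translation":[-0.22,-0.013,0],"twist":[0,0,-8]},{"grip":0,"translation":[-0.275,-0.017,0],"twist":[0,0,-10]}]'

```text
clock: 0.72
eef_pos: [0.4058, 0.3795, 0.2018]
tool_rot: [0.061, 0.998, -0.001, -0.001]
ft_force: [0.1, 0.1, 0.2]
grip_width: 0.0007
```

```bash

python3 - <<'E'
from h import *
st();x,y=leg(.105,.030,86.7);go(x,y,.2,86.7)
E
```

```text
t 0.725 pos [0.4058 0.3795 0.2018] az 83.01 tilt 0.14 F [0.12 0.1  0.17] w 0.0007 q [ 7.520e-01  3.540e-01  1.580e-01  1.377e+00 -1.000e-03  8.740e-01]
target [ 0.5405  0.3306  0.2    86.7   ] trans [-139.6  -32.2    1.7] mm  twist [-0.13 -0.06 -3.69]
```

send_rows --deltas '[{"grip":0,"translation":[-0.05,-0.011,0],"twist":[0,0,-1.5]},{"grip":0,"translation":[-0.1,-0.022,0],"twist":[0,0,-3]},{"grip":0,"translation":[-0.14,-0.032,0.02],"twist":[0,0,-3.7]},{"grip":0,"translation":[-0.14,-0.032,0.07],"twist":[0,0,-3.7]},{"grip":0,"translation":[-0.14,-0.032,0.09],"twist":[0,0,-3.7]}]'

```text
clock: 1.35
eef_pos: [0.5392, 0.3284, 0.1072]
tool_rot: [0.03, 1.0, -0.003, -0.004]
ft_force: [-0.6, -0.5, 0.4]
grip_width: 0.0
```

```bash

python3 - <<'E'
from h import *
st();x,y=leg(.105,.030,86.7);go(x,y,.055,86.7)
c=snap("top","top1");s=snap("side","side1");w=snap("wrist","wr1")
crop("top1",115,180,215,245,8,"t1");crop("side1",140,120,260,230,6,"s1")
E
```

```text
t 1.35 pos [0.5392 0.3284 0.1072] az 86.62 tilt 0.54 F [-0.59 -0.47  0.41] w 0.0 q [ 5.480e-01  5.600e-01  2.330e-01  1.253e+00 -1.000e-03  6.070e-01]
target [5.405e-01 3.306e-01 5.500e-02 8.670e+01] trans [-1.5  2.5 52.1] mm  twist [-0.36 -0.4  -0.08]
```

View pics/s1.png

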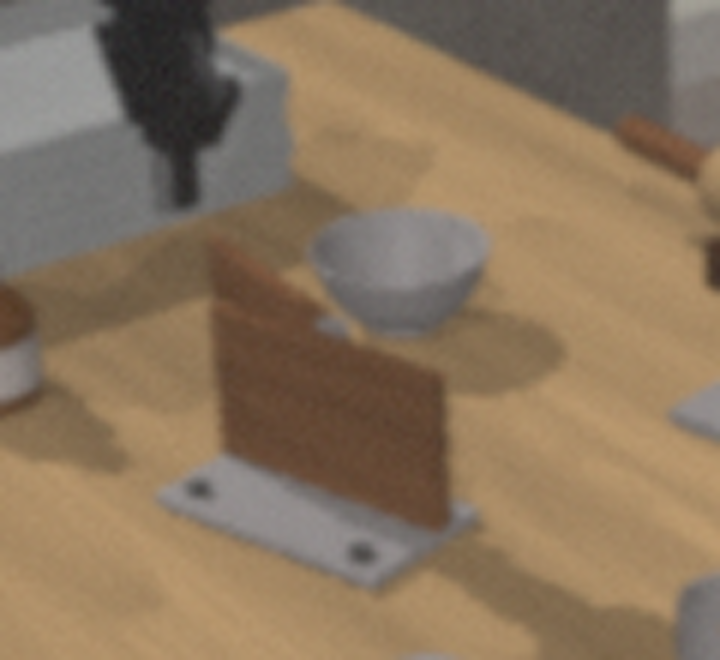

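View pics/wr1.png

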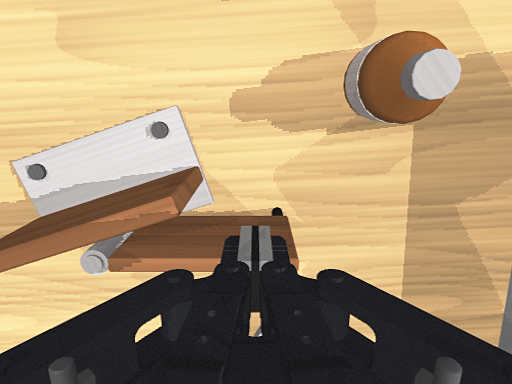

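The side crop has the closed fingertips at (185,205), behind and above the leg end (210,240). The wrist view has the fingers at (255,245) next to the leg board, with its tip at (290,230). Next I go down.

send_rows --deltas '[{"grip":0,"translation":[-0.001,0.002,0.02],"twist":[-0.3,-0.3,0]},{"grip":0,"translation":[-0.001,0.002,0.042],"twist":[-0.3,-0.3,0]},{"grip":0,"translation":[-0.001,0.002,0.042],"twist":[-0.3,-0.3,0]}]'

```text
clock: 1.88
eef_pos: [0.5398, 0.3312, 0.0675]
tool_rot: [0.029, 1.0, -0.0, -0.0]
ft_force: [0.7, -0.8, 0.4]
grip_width: 0.0004
```

```bash

python3 - <<'E'
from h import *
st()
for off,az in ((.020,86.7),(.016,86.7),(.016,80),(.016,70),(.016,60)):
    x,y=leg(.105,off,az);go(x,y,.065,az)
snap("top","top2");crop("top2",115,180,215,245,8,"t2")
E
```

```text
t 1.875 pos [0.5398 0.3312 0.0675] az 86.72 tilt 0.06 F [ 0.7  -0.81  0.4 ] w 0.0004 q [0.55  0.585 0.169 1.155 0.    0.608]
target [5.505e-01 3.300e-01 6.500e-02 8.670e+01] trans [-10.8  -0.6   2.5] mm  twist [-0.03 -0.05  0.02]
target [5.545e-01 3.297e-01 6.500e-02 8.670e+01] trans [-14.8  -0.6   2.5] mm  twist [-0.03 -0.05  0.02]
target [5.669e-01 3.302e-01 6.500e-02 8.000e+01] trans [-27.1   0.5   2.5] mm  twist [-0.03 -0.05  6.72]
target [5.853e-01 3.281e-01 6.500e-02 7.000e+01] trans [-45.6  -0.5   2.5] mm  twist [-0.04 -0.05 16.72]
target [ 0.603   0.3229  0.065  60.    ] trans [-63.7  -4.7   2.4] mm  twist [-0.04 -0.04 26.72]
```

View pics/t2.png

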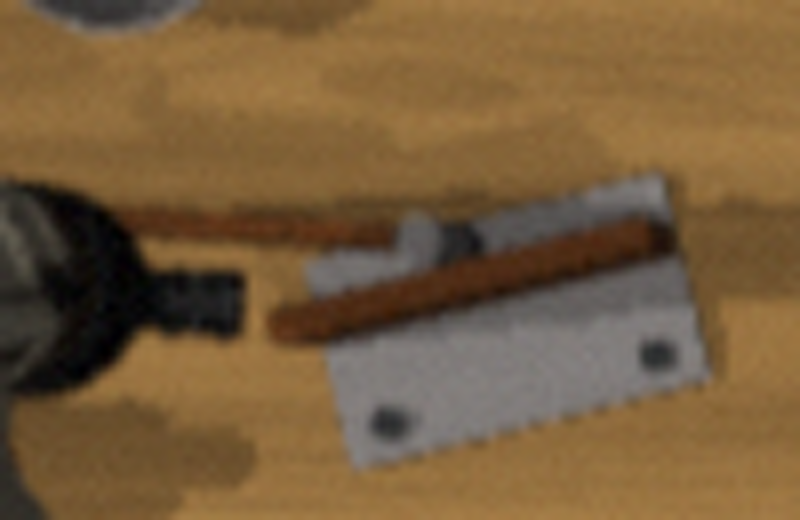

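The leg lies at rows 215–235 of the crop and the gripper is behind it, clear of the rail end at (270,325). I start the swing.

send_rows --deltas '[{"grip":0,"translation":[-0.008,0,0.002],"twist":[0,0,0]},{"grip":0,"translation":[-0.015,-0.001,0.002],"twist":[0,0,0]},{"grip":0,"translation":[-0.027,0.0,0.002],"twist":[0,0,6.7]},{"grip":0,"translation":[-0.037,0.0,0.002],"twist":[0,0,12]},{"grip":0,"translation":[-0.046,-0.0005,0.002],"twist":[0,0,16.7]}]'

```text
clock: 2.55
eef_pos: [0.5873, 0.3288, 0.0675]
tool_rot: [0.175, 0.985, 0.001, 0.001]
ft_force: [-1.6, -0.8, 1.2]
grip_width: 0.0001
```

```bash

python3 - <<'E'
from h import *
st()
for off,az in ((.016,65),(.016,60),(.016,55),(.016,50),(.016,45)):
    x,y=leg(.105,off,az);go(x,y,.065,az)
E
```

```text
t 2.55 pos [0.5873 0.3288 0.0675] az 69.85 tilt 0.12 F [-1.57 -0.76  1.2 ] w 0.0001 q [5.100e-01 6.610e-01 3.030e-01 1.211e+00 1.000e-03 8.620e-01]
target [ 0.5943  0.3259  0.065  65.    ] trans [-7.5 -0.3  2.5] mm  twist [0.12 0.04 4.85]
target [ 0.603   0.3229  0.065  60.    ] trans [-16.8  -0.1   2.5] mm  twist [0.12 0.03 9.85]
target [ 0.6115  0.3192  0.065  55.    ] trans [-26.   -0.7   2.5] mm  twist [ 0.12  0.03 14.85]
target [ 0.6196  0.3147  0.065  50.    ] trans [-35.2  -2.1   2.5] mm  twist [ 0.12  0.02 19.85]
target [ 0.6273  0.3096  0.065  45.    ] trans [-44.2  -4.3   2.5] mm  twist [1.200e-01 2.000e-02 2.485e+01]
```

send_rows --deltas '[{"grip":0,"translation":[-0.009,0,0.0],"twist":[0,0,5]},{"grip":0,"translation":[-0.018,0,0.0],"twist":[0,0,10]},{"grip":0,"translation":[-0.027,-0.001,0.0],"twist":[0,0,15]},{"grip":0,"translation":[-0.036,-0.002,0.0],"twist":[0,0,20]},{"grip":0,"translation":[-0.044,-0.004,0.0],"twist":[0,0,25]}]'

```text
clock: 3.18
eef_pos: [0.6282, 0.3103, 0.0681]
tool_rot: [0.385, 0.923, 0.002, 0.0]
ft_force: [-0.5, 0.6, 0.0]
grip_width: 0.0
```

```bash

python3 - <<'E'
from h import *
st()
for off,az in ((.016,40),(.016,36),(.016,32),(.016,30),(.016,28)):
    x,y=leg(.105,off,az);go(x,y,.067,az)
snap("top","top3");crop("top3",115,160,215,235,8,"t3")
E
```

```text
t 3.175 pos [0.6282 0.3103 0.0681] az 44.69 tilt 0.21 F [-0.5   0.55  0.03] w 0.0 q [0.458 0.716 0.407 1.259 0.002 1.249]
target [ 0.6346  0.3037  0.067  40.    ] trans [-9.1 -0.   1.1] mm  twist [ 0.2  -0.05  4.69]
target [ 0.6399  0.2987  0.067  36.    ] trans [-16.5   0.2   1.1] mm  twist [ 0.2  -0.05  8.69]
target [ 0.645   0.2932  0.067  32.    ] trans [-23.9  -0.    1.1] mm  twist [ 0.2  -0.06 12.69]
target [ 0.6473  0.2904  0.067  30.    ] trans [-27.6  -0.4   1.1] mm  twist [ 0.2  -0.06 14.69]
target [ 0.6496  0.2874  0.067  28.    ] trans [-31.3  -0.8   1.1] mm  twist [ 0.2  -0.07 16.69]
```

View pics/t3.png

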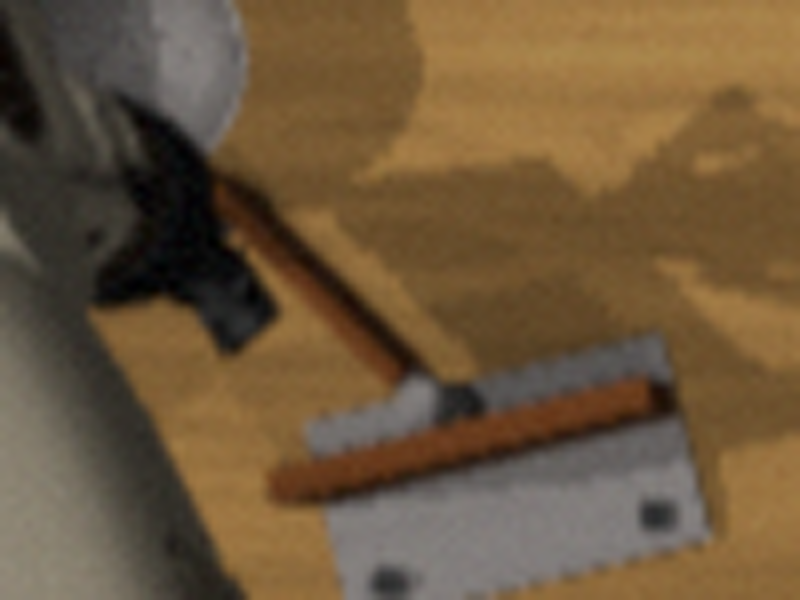

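The leg follows the fingers, now at about 45° in the crop, from (220,190) to (410,375).

send_rows --deltas '[{"grip":0,"translation":[-0.008,0,0.0],"twist":[0,0,4]},{"grip":0,"translation":[-0.0155,0,0.0],"twist":[0,0,8]},{"grip":0,"translation":[-0.022,0,0.0],"twist":[0,0,12]},{"grip":0,"translation":[-0.0265,0,0.0],"twist":[0,0,14.5]},{"grip":0,"translation":[-0.0285,0,0.0],"twist":[0,0,15.5]}]'

```text
clock: 3.85
eef_pos: [0.6495, 0.2891, 0.0684]
tool_rot: [0.507, 0.862, 0.002, 0.001]
ft_force: [-0.5, 1.2, -0.6]
grip_width: 0.0002
```

```bash
cat >> h.py <<'E'
def nf():
    o=st();M=R.from_quat(o["tool_rot"]).as_matrix();print("tool F",(M.T@o["ft_force"]).round(2),"T",(M.T@o["ft_torque"]).round(2))
    p=o["eef_pos"];v=p[:2]-[HX,HY];print("r",np.hypot(*v),"az pos",np.degrees(np.arctan2(v[1],v[0])))
E
python3 - <<'E'
from h import *
nf()
for off,az in ((.016,28),(.016,26),(.016,24),(.016,22),(.016,20)):
    x,y=leg(.105,off,az);go(x,y,.067,az)
E
```

```text
t 3.85 pos [0.6495 0.2891 0.0684] az 29.04 tilt 0.26 F [-0.55  1.18 -0.64] w 0.0002 q [0.418 0.738 0.448 1.277 0.002 1.482]
tool F [1.3  0.09 0.64] T [-0.02  0.28  0.05]
r 0.10714748458159354 az pos 37.43368879640199
target [ 0.6496  0.2874  0.067  28.    ] trans [-1.6 -0.7  1.4] mm  twist [ 0.25 -0.07  1.04]
target [ 0.6518  0.2844  0.067  26.    ] trans [-5.2 -0.3  1.4] mm  twist [ 0.25 -0.08  3.04]
target [ 0.6538  0.2813  0.067  24.    ] trans [-8.9 -0.   1.4] mm  twist [ 0.24 -0.08  5.04]
target [ 0.6558  0.2782  0.067  22.    ] trans [-12.6   0.2   1.4] mm  twist [ 0.24 -0.08  7.04]
target [ 0.6576  0.2749  0.067  20.    ] trans [-16.3   0.2   1.4] mm  twist [ 0.24 -0.09  9.04]
```

send_rows --deltas '[{"grip":0,"translation":[-0.0015,0,0],"twist":[0.2,0,0.8]},{"grip":0,"translation":[-0.003,0,0],"twist":[0.2,0,1.6]}]'

```text
clock: 4.1
eef_pos: [0.6511, 0.2867, 0.0685]
tool_rot: [0.519, 0.855, 0.001, -0.0]
ft_force: [-0.3, 1.3, -0.1]
grip_width: 0.0001
```

send_rows --deltas '[{"grip":0,"translation":[-0.0015,0,0],"twist":[0,0,0.8]},{"grip":0,"translation":[-0.003,0,0],"twist":[0,0,1.6]}]'

```text
clock: 4.35
eef_pos: [0.6526, 0.2842, 0.0686]
tool_rot: [0.531, 0.847, 0.001, -0.0]
ft_force: [0.3, 1.4, 1.0]
grip_width: 0.0002
```

```bash

python3 - <<'E'
from h import *
nf()
E
```

```text
t 4.35 pos [0.6526 0.2842 0.0686] az 25.8 tilt 0.12 F [0.26 1.36 0.97] w 0.0002 q [0.41  0.742 0.457 1.284 0.002 1.531]
tool F [ 1.11  0.83 -0.97] T [-0.13  0.25 -0.03]
r 0.10679833088057165 az pos 34.289544942800816
```

send_rows --deltas '[{"grip":0,"translation":[-0.0015,0,0],"twist":[0,0,0.8]},{"grip":0,"translation":[-0.003,0,0],"twist":[0,0,1.6]}]'

```text
clock: 4.6
eef_pos: [0.6542, 0.2815, 0.0688]
tool_rot: [0.544, 0.839, 0.001, -0.0]
ft_force: [1.2, 1.5, -0.3]
grip_width: 0.0
```

send_rows --deltas '[{"grip":0,"translation":[-0.0015,0,0],"twist":[0,0,0.8]},{"grip":0,"translation":[-0.003,0,0],"twist":[0,0,1.6]}]'

```text
clock: 4.85
eef_pos: [0.6556, 0.2787, 0.0689]
tool_rot: [0.556, 0.831, 0.001, -0.0]
ft_force: [0.1, 1.3, -0.4]
grip_width: 0.0001
```

send_rows --deltas '[{"grip":0,"translation":[-0.0015,0,0],"twist":[0,0,0.8]},{"grip":0,"translation":[-0.003,0,0],"twist":[0,0,1.6]}]'

```text
clock: 5.1
eef_pos: [0.6569, 0.2758, 0.0689]
tool_rot: [0.568, 0.823, 0.001, 0.0]
ft_force: [0.2, 1.9, -0.1]
grip_width: -0.0001
```

send_rows --deltas '[{"grip":0,"translation":[-0.0015,0,0],"twist":[0,0,0.8]},{"grip":0,"translation":[-0.003,0,0],"twist":[0,0,1.6]}]'

```text
clock: 5.35
eef_pos: [0.658, 0.273, 0.0689]
tool_rot: [0.579, 0.815, 0.002, 0.0]
ft_force: [0.9, 0.4, 0.0]
grip_width: 0.0002
```

send_rows --deltas '[{"grip":0,"translation":[-0.0015,0,0],"twist":[0,0,0.8]},{"grip":0,"translation":[-0.003,0,0],"twist":[0,0,1.6]}]'

```text
clock: 5.6
eef_pos: [0.6591, 0.27, 0.0689]
tool_rot: [0.591, 0.807, 0.002, 0.0]
ft_force: [0.3, 1.5, 0.1]
grip_width: 0.0001
```

```bash

python3 - <<'E'
from h import *
nf()
for az in (17,15):
  x,y=leg(.105,.016,az);go(x,y,.067,az)
E
```

```text
t 5.6 pos [0.6591 0.27   0.0689] az 17.53 tilt 0.18 F [0.34 1.5  0.11] w 0.0001 q [0.388 0.742 0.457 1.283 0.002 1.653]
tool F [ 1.32  0.78 -0.1 ] T [-0.23  0.26  0.03]
r 0.105256848056094 az pos 25.9304433344296
target [ 0.6601  0.27    0.067  17.    ] trans [-0.4  1.   1.9] mm  twist [ 0.15 -0.1   0.53]
target [ 0.6617  0.2666  0.067  15.    ] trans [-4.   1.5  1.9] mm  twist [ 0.14 -0.11  2.53]
```

send_rows --deltas '[{"grip":0,"translation":[-0.0015,0.0005,0],"twist":[0,0,0.8]},{"grip":0,"translation":[-0.003,0.0005,0],"twist":[0,0,1.6]}]'

```text
clock: 5.85
eef_pos: [0.6605, 0.2672, 0.0689]
tool_rot: [0.603, 0.798, 0.002, -0.0]
ft_force: [0.1, 1.7, -0.1]
grip_width: 0.0001
```

send_rows --deltas '[{"grip":0,"translation":[-0.0015,0.0003,0],"twist":[0,0,0.8]},{"grip":0,"translation":[-0.003,0.0005,0],"twist":[0,0,1.6]}]'

```text
clock: 6.1
eef_pos: [0.6618, 0.2643, 0.0688]
tool_rot: [0.614, 0.789, 0.001, -0.0]
ft_force: [0.4, 1.8, -1.2]
grip_width: 0.0
```

send_rows --deltas '[{"grip":0,"translation":[-0.0015,0.0003,0],"twist":[0,0,0.8]},{"grip":0,"translation":[-0.003,0.0003,0],"twist":[0,0,1.6]}]'

```text
clock: 6.35
eef_pos: [0.6629, 0.2613, 0.0689]
tool_rot: [0.626, 0.78, 0.002, -0.0]
ft_force: [0.3, 2.6, -0.4]
grip_width: 0.0003
```

send_rows --deltas '[{"grip":0,"translation":[-0.0008,0,0],"twist":[0,0,0.4]},{"grip":0,"translation":[-0.0015,0,0],"twist":[0,0,0.8]}]'

```text
clock: 6.6
eef_pos: [0.6633, 0.2598, 0.0689]
tool_rot: [0.631, 0.776, 0.002, -0.0]
ft_force: [1.1, 1.5, -0.4]
grip_width: -0.0002
```

send_rows --deltas '[{"grip":0,"translation":[-0.0015,0.0003,0],"twist":[0,0,0.8]},{"grip":0,"translation":[-0.003,0.0003,0],"twist":[0,0,1.6]}]'

```text
clock: 6.85
eef_pos: [0.6642, 0.2574, 0.069]
tool_rot: [0.642, 0.767, 0.002, -0.0]
ft_force: [0.0, 3.4, -0.6]
grip_width: -0.0003
```

send_rows --deltas '[{"grip":0,"translation":[-0.0005,0,0],"twist":[0,0,0.3]},{"grip":0,"translation":[-0.001,0,0],"twist":[0,0,0.5]}]'

```text
clock: 7.1
eef_pos: [0.6644, 0.2568, 0.069]
tool_rot: [0.645, 0.764, 0.002, -0.001]
ft_force: [0.4, 3.3, -0.7]
grip_width: -0.0
```

send_rows --deltas '[{"grip":0,"translation":[-0.001,0,0],"twist":[0,0,0.2]},{"grip":0,"translation":[-0.0015,0,0],"twist":[0,0,0.4]}]'

```text
clock: 7.35
eef_pos: [0.6646, 0.2558, 0.0691]
tool_rot: [0.648, 0.762, 0.003, -0.001]
ft_force: [1.0, 3.9, -0.2]
grip_width: -0.0002
```

send_rows --deltas '[{"grip":0,"translation":[-0.001,0,0],"twist":[0,0,0.2]},{"grip":0,"translation":[-0.0015,0,0],"twist":[0,0,0.4]}]'

```text
clock: 7.6
eef_pos: [0.6649, 0.2547, 0.0693]
tool_rot: [0.651, 0.759, 0.003, -0.001]
ft_force: [0.0, 4.4, 0.5]
grip_width: -0.0003
```

```bash

python3 - <<'E'
from h import *
nf()
E
```

```text
t 7.6 pos [0.6649 0.2547 0.0693] az 8.81 tilt 0.34 F [0.01 4.45 0.47] w -0.0003 q [0.364 0.739 0.454 1.281 0.004 1.781]
tool F [ 4.4   0.7  -0.44] T [-0.1   1.01  0.05]
r 0.10506890266332798 az pos 16.97643652251913
```

send_rows --deltas '[{"grip":0,"translation":[-0.0015,0,0],"twist":[0,0,0.2]},{"grip":0,"translation":[-0.0015,0,0],"twist":[0,0,0.2]},{"grip":0,"translation":[-0.0015,0,0],"twist":[0,0,0.2]}]'

```text
clock: 7.98
eef_pos: [0.6651, 0.2537, 0.0695]
tool_rot: [0.652, 0.758, 0.003, -0.001]
ft_force: [0.7, 6.5, -0.1]
grip_width: -0.0002
```

```bash

python3 - <<'E'
from h import *
nf()
E
```

```text
t 7.975 pos [0.6651 0.2537 0.0695] az 8.62 tilt 0.39 F [ 0.73  6.46 -0.13] w -0.0002 q [0.362 0.739 0.452 1.28  0.005 1.782]
tool F [6.27 1.69 0.17] T [-0.1   1.12 -0.03]
r 0.10498778314554727 az pos 16.43564191015234
```

send_rows --deltas '[{"grip":0,"translation":[-0.001,0,0],"twist":[0,0,0]},{"grip":0,"translation":[-0.0017,0,0],"twist":[0,0,0]},{"grip":0,"translation":[-0.0017,0,0],"twist":[0,0,0]}]'

```text
clock: 8.35
eef_pos: [0.6652, 0.2528, 0.0697]
tool_rot: [0.652, 0.758, 0.004, -0.002]
ft_force: [0.0, 6.6, 0.7]
grip_width: -0.0004
```

```bash

python3 - <<'E'
from h import *
nf()
E
```

```text
t 8.35 pos [0.6652 0.2528 0.0697] az 8.64 tilt 0.48 F [0.01 6.6  0.65] w -0.0004 q [0.36  0.738 0.451 1.279 0.007 1.78 ]
tool F [ 6.53  1.   -0.6 ] T [-0.12  1.29 -0.03]
r 0.10483984695177694 az pos 15.967734420986464
```

send_rows --deltas '[{"grip":0,"translation":[-0.001,0,0],"twist":[0,0,0]},{"grip":0,"translation":[-0.0022,0,0],"twist":[0,0,0]},{"grip":0,"translation":[-0.0022,0,0],"twist":[0,0,0]}]'

```text
clock: 8.72
eef_pos: [0.6653, 0.2519, 0.0699]
tool_rot: [0.652, 0.759, 0.005, -0.002]
ft_force: [-1.3, 8.2, 0.3]
grip_width: 0.0002
```

```bash

python3 - <<'E'
from h import *
nf()
E
```

```text
t 8.725 pos [0.6653 0.2519 0.0699] az 8.68 tilt 0.59 F [-1.31  8.19  0.26] w 0.0002 q [0.358 0.736 0.449 1.278 0.009 1.777]
tool F [ 8.3  -0.06 -0.18] T [-0.1   1.46  0.  ]
r 0.10469921979997818 az pos 15.442637799926008
```

send_rows --deltas '[{"grip":0,"translation":[-0.0012,0,0],"twist":[0,0,0]},{"grip":0,"translation":[-0.0025,0,0],"twist":[0,0,0]},{"grip":0,"translation":[-0.0025,0,0],"twist":[0,0,0]},{"grip":0,"translation":[-0.0025,0,0],"twist":[0,0,0]},{"grip":0,"translation":[-0.0025,0,0],"twist":[0,0,0]}]'

```text
clock: 9.35
eef_pos: [0.6655, 0.2509, 0.0702]
tool_rot: [0.651, 0.759, 0.006, -0.003]
ft_force: [-0.2, 7.9, 1.1]
grip_width: -0.0001
```

```bash

python3 - <<'E'
from h import *
nf()
E
```

```text
t 9.35 pos [0.6655 0.2509 0.0702] az 8.73 tilt 0.74 F [-0.17  7.86  1.12] w -0.0001 q [0.355 0.735 0.448 1.277 0.011 1.774]
tool F [ 7.8   1.03 -1.02] T [-0.07  1.53  0.03]
r 0.10460360792203913 az pos 14.923688338611667
```

```bash

python3 - <<'E'
from h import *
snap("top","top4");crop("top4",115,150,215,225,8,"t4");snap("wrist","wr4")
E
```

```text
(no output)
```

View pics/t4.png

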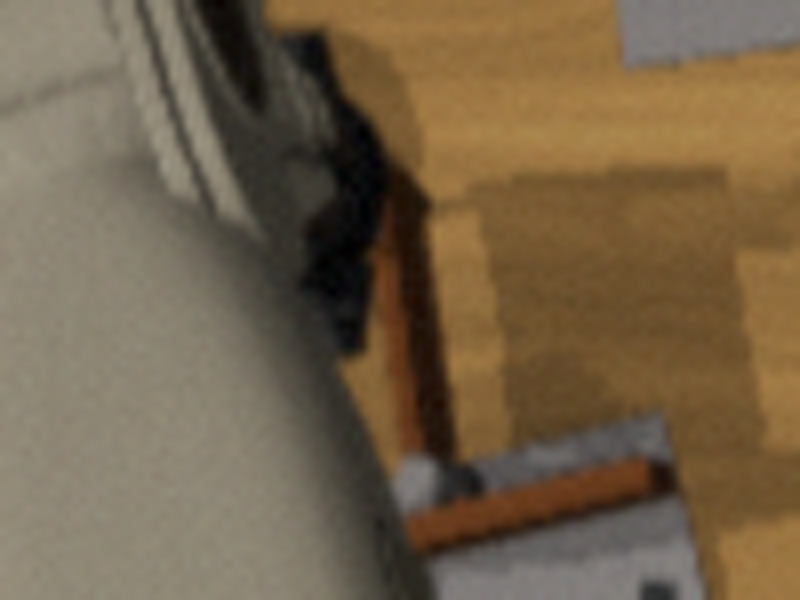

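View pics/wr4.png

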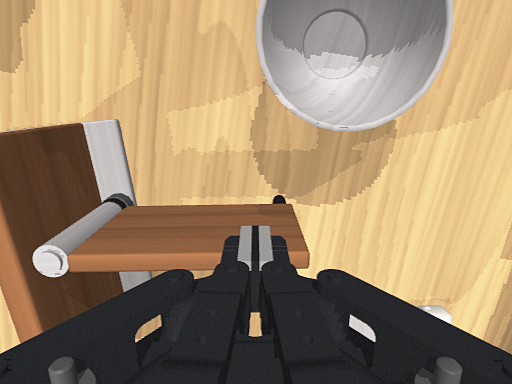

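The wrist view has the leg parallel to the fingers, its top edge from about (75,268) to (308,265). The force rises more slowly than the buffer stiffness predicts. I'll back off in steps to see where contact is lost, then compare pictures.

send_rows --deltas '[{"grip":0,"translation":[0.001,0,0],"twist":[0,0,0]},{"grip":0,"translation":[0.001,0,0],"twist":[0,0,0]}]'

```text
clock: 9.7
eef_pos: [0.6652, 0.2526, 0.0704]
tool_rot: [0.651, 0.759, 0.006, -0.004]
ft_force: [-0.2, 5.3, 1.1]
grip_width: 0.0001
```

```bash

python3 - <<'E'
from h import *
nf()
E
```

```text
t 9.7 pos [0.6652 0.2526 0.0704] az 8.76 tilt 0.79 F [-0.15  5.27  1.07] w 0.0001 q [0.357 0.735 0.449 1.277 0.012 1.775]
tool F [ 5.24  0.65 -1.  ] T [-0.09  1.11  0.01]
r 0.10475961925102671 az pos 15.865731983790187
```

send_rows --deltas '[{"grip":0,"translation":[0.001,0,0],"twist":[0,0,0]},{"grip":0,"translation":[0.001,0,0],"twist":[0,0,0]}]'

```text
clock: 9.95
eef_pos: [0.6649, 0.2536, 0.0705]
tool_rot: [0.651, 0.759, 0.006, -0.004]
ft_force: [-0.1, 2.9, 0.6]
grip_width: -0.0001
```

```bash

python3 - <<'E'
from h import *
nf()
E
```

```text
t 9.95 pos [0.6649 0.2536 0.0705] az 8.77 tilt 0.78 F [-0.14  2.91  0.61] w -0.0001 q [0.359 0.736 0.449 1.278 0.012 1.777]
tool F [ 2.91  0.31 -0.57] T [-0.07  0.89  0.01]
r 0.10480880318458062 az pos 16.4271117265808
```

send_rows --deltas '[{"grip":0,"translation":[0.0015,0,0],"twist":[0,0,0]},{"grip":0,"translation":[0.0015,0,0],"twist":[0,0,0]}]'

```text
clock: 10.2
eef_pos: [0.6647, 0.2548, 0.0704]
tool_rot: [0.651, 0.759, 0.006, -0.003]
ft_force: [-0.7, 3.1, 0.6]
grip_width: 0.0002
```

```bash

python3 - <<'E'
from h import *
nf();snap("wrist","wr5")
E
```

```text
t 10.2 pos [0.6647 0.2548 0.0704] az 8.75 tilt 0.75 F [-0.69  3.08  0.65] w 0.0002 q [0.361 0.736 0.451 1.279 0.011 1.779]
tool F [ 3.15 -0.21 -0.61] T [-0.12  0.71 -0.08]
r 0.10493245972656723 az pos 17.062068987622496
```

send_rows --deltas '[{"grip":0,"translation":[0.003,0,0],"twist":[0,0,0]},{"grip":0,"translation":[0.003,0,0],"twist":[0,0,0]}]'

```text
clock: 10.5
eef_pos: [0.6643, 0.2571, 0.0703]
tool_rot: [0.651, 0.759, 0.005, -0.003]
ft_force: [0.2, 0.9, 0.7]
grip_width: 0.0001
```

```bash

python3 - <<'E'
from h import *
nf();snap("wrist","wr6")
E
```

```text
t 10.5 pos [0.6643 0.2571 0.0703] az 8.73 tilt 0.68 F [0.25 0.92 0.67] w 0.0001 q [0.365 0.738 0.453 1.28  0.01  1.783]
tool F [ 0.88  0.38 -0.66] T [-0.08  0.25 -0.06]
r 0.10523635268546146 az pos 18.359872740065136
```

View pics/wr6.png

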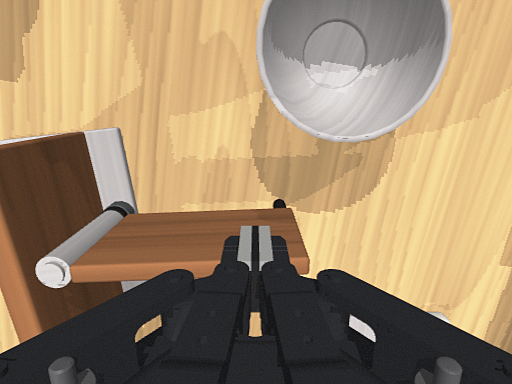

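```bash

python3 - <<'E'
from h import *
for k in (4,6): crop(f"wr{k}",0,110,330,310,2.4,f"w{k}z")
E
```

```text
(no output)
```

View pics/w4z.png

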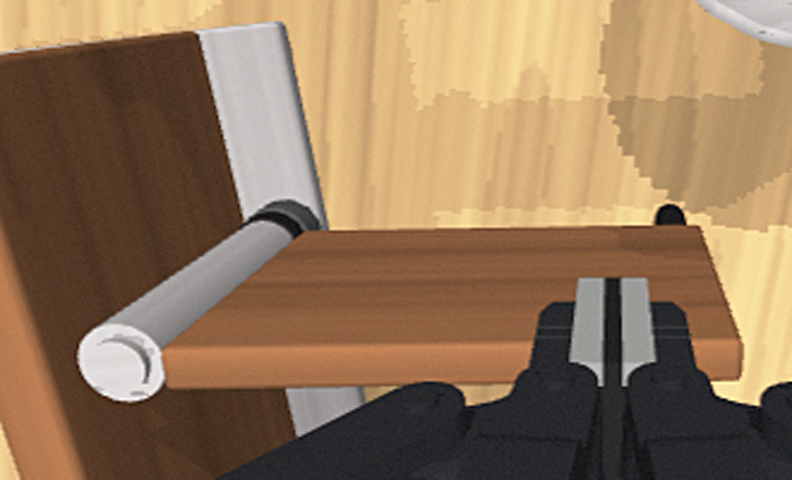

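View pics/w6z.png

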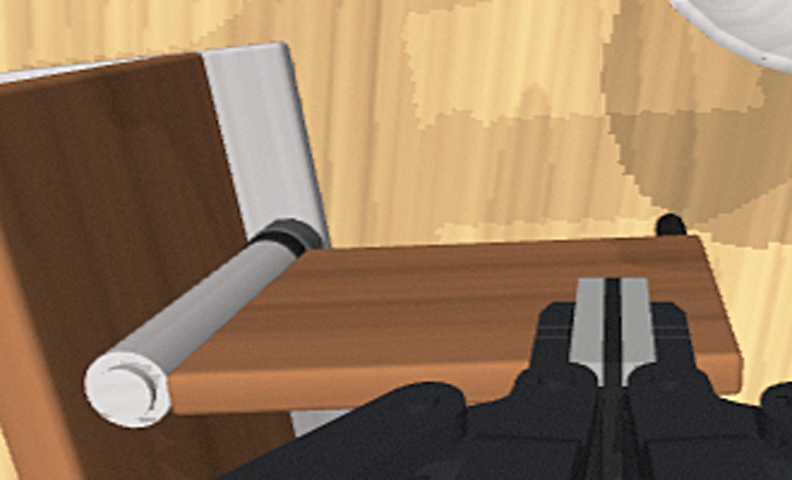

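Measured in the images, the leg turned back by about 0.025 rad (edge slope −0.012 to −0.04) when released. So the buffer did give by roughly 0.02, which agrees with the 8 N reading. I press once more, a little firmer, to about 10 N.

send_rows --deltas '[{"grip":0,"translation":[-0.003,0,0],"twist":[0,0,0]},{"grip":0,"translation":[-0.005,0,0],"twist":[0,0,0]},{"grip":0,"translation":[-0.006,0,0],"twist":[0,0,0]}]'

```text
clock: 10.92
eef_pos: [0.6651, 0.2523, 0.0705]
tool_rot: [0.651, 0.759, 0.006, -0.004]
ft_force: [-0.2, 6.1, 0.6]
grip_width: -0.0003
```

```bash

python3 - <<'E'
from h import *
nf()
E
```

```text
t 10.925 pos [0.6651 0.2523 0.0705] az 8.76 tilt 0.82 F [-0.19  6.13  0.63] w -0.0003 q [0.357 0.735 0.448 1.277 0.013 1.775]
tool F [ 6.1   0.75 -0.55] T [-0.13  1.24 -0.05]
r 0.1046377915450748 az pos 15.692277553410888
```

send_rows --deltas '[{"grip":0,"translation":[-0.0015,0,0],"twist":[0,0,0]},{"grip":0,"translation":[-0.003,0,0],"twist":[0,0,0]},{"grip":0,"translation":[-0.0035,0,0],"twist":[0,0,0]}]'

```text
clock: 11.3
eef_pos: [0.6655, 0.2507, 0.0708]
tool_rot: [0.651, 0.759, 0.007, -0.005]
ft_force: [-1.1, 6.3, 0.9]
grip_width: -0.0002
```

```bash

python3 - <<'E'
from h import *
nf()
E
```

```text
t 11.3 pos [0.6655 0.2507 0.0708] az 8.83 tilt 1.01 F [-1.14  6.32  0.91] w -0.0002 q [0.353 0.733 0.446 1.275 0.016 1.77 ]
tool F [ 6.43 -0.15 -0.8 ] T [-0.04  1.49 -0.  ]
r 0.10457154673365826 az pos 14.800688973439911
```

send_rows --deltas '[{"grip":0,"translation":[-0.0015,0,0],"twist":[0,0,0]},{"grip":0,"translation":[-0.003,0,0],"twist":[0,0,0]},{"grip":0,"translation":[-0.0035,0,0],"twist":[0,0,0]},{"grip":0,"translation":[-0.0035,0,0],"twist":[0,0,0]}]'

```text
clock: 11.8
eef_pos: [0.6662, 0.2465, 0.0708]
tool_rot: [0.651, 0.759, 0.007, -0.005]
ft_force: [0.9, 0.7, 1.7]
grip_width: -0.0001
```

```bash

python3 - <<'E'
from h import *
nf();snap("wrist","wr7");crop("wr7",0,110,330,310,2.4,"w7z");nf()
E
```

```text
t 11.8 pos [0.6662 0.2465 0.0708] az 8.79 tilt 0.97 F [0.85 0.73 1.7 ] w -0.0001 q [0.347 0.732 0.443 1.274 0.015 1.765]
tool F [ 0.61  0.96 -1.69] T [-0.1   0.13 -0.02]
r 0.10430109516391375 az pos 12.457169780809574
t 11.85 pos [0.6662 0.2466 0.0707] az 8.79 tilt 0.97 F [-0.19  0.65  1.86] w 0.0 q [0.347 0.732 0.443 1.274 0.015 1.765]
tool F [ 0.7  -0.08 -1.85] T [-0.06  0.1   0.  ]
r 0.104313356500888 az pos 12.504303332818301
```

View pics/w7z.png

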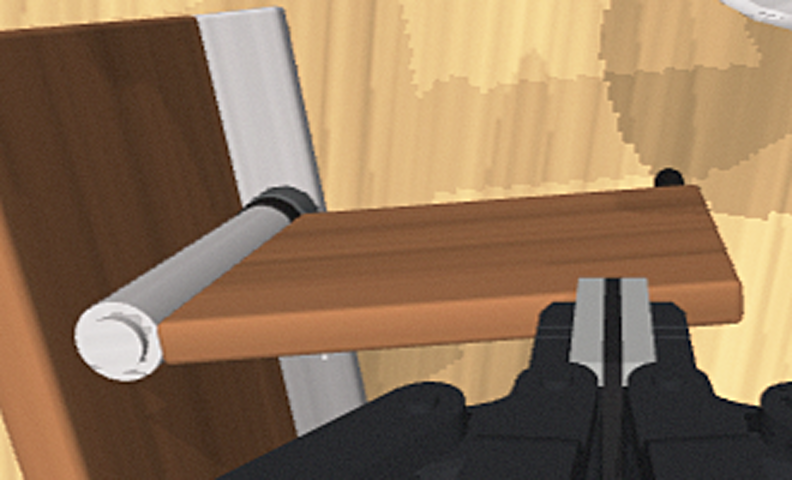

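The force vanished and the leg sits differently relative to the fingers, so something slipped or sprang. I stop and measure.

```bash

python3 - <<'E'
from h import *
pts={4:((165,347),(740,340),(305,230),(700,226)),6:((172,375),(740,352),(310,249),(697,237)),7:((162,320),(740,282),(305,213),(697,185))}
for k,p in pts.items():
    c=load(f"wr{k}"); W=[atz(c,u/2.4,110+v/2.4,z) for (u,v),z in zip(p,(.1,.1,.022,.022))]
    az=lambda a,b:np.degrees(np.arctan2(*(b-a)[1::-1]))
    print(k,"cam",c["xyz"].round(4),"top az",az(W[0],W[1]),"bot az",az(W[2],W[3]),[w[:2].round(4) for w in W])
c=load("wr7");o=bot.get_obs();p=o["eef_pos"];print("tcp px",(proj(c,p)-[0,110])*2.4)
snap("top","top7");crop("top7",115,150,215,225,8,"t7");snap("side","side7");crop("side7",140,100,260,210,6,"s7")
E
```

```text
4 cam [0.6549 0.3172 0.2412] top az 9.347870200966328 bot az 9.23173909904688 [array([0.5773, 0.2326]), array([0.6918, 0.2514]), array([0.5758, 0.2311]), array([0.6929, 0.2502])]
6 cam [0.6538 0.3236 0.2412] top az 11.14751114577542 bot az 10.502543918243186 [array([0.5775, 0.2326]), array([0.6911, 0.255 ]), array([0.5764, 0.2314]), array([0.6915, 0.2527])]
7 cam [0.6556 0.3121 0.242 ] top az 12.682164256340585 bot az 12.917507941063747 [array([0.5772, 0.2336]), array([0.6902, 0.259 ]), array([0.5762, 0.232 ]), array([0.6906, 0.2582])]
tcp px [610.50242546 269.33196282]
```

View pics/t7.png

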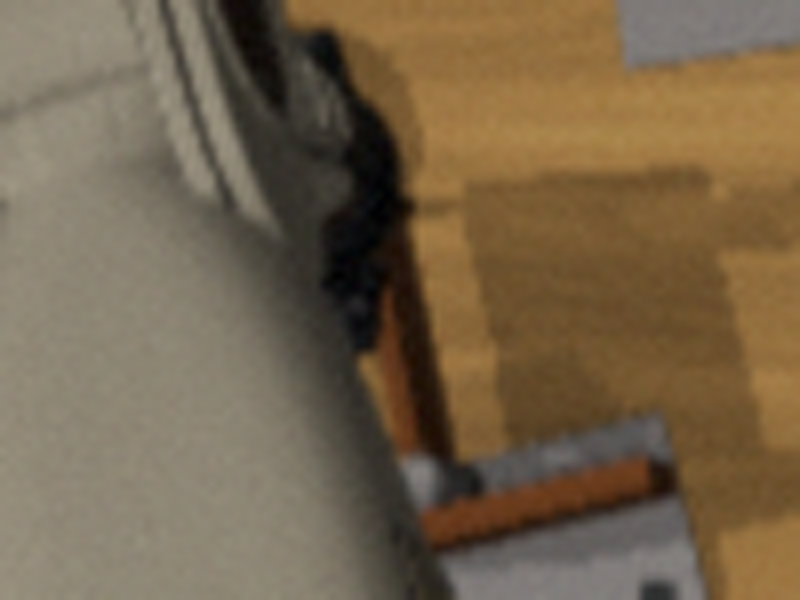

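View pics/s7.png

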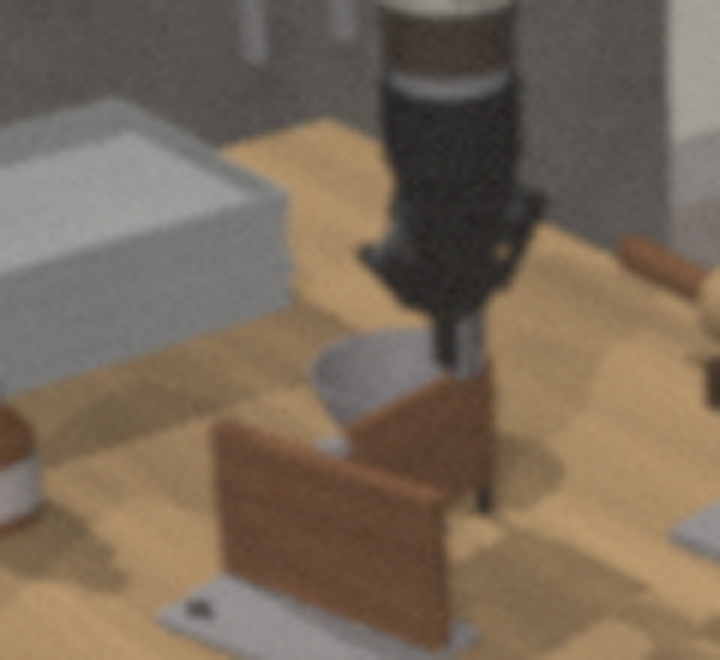

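```bash

python3 - <<'E'
from h import *
o=st();p=o["eef_pos"];s=load("side7");f=lambda q:(proj(s,q)-[140,100])*6
print("tcp",f(p),"tcp z+30",f(p+[0,0,.03]),"leg tip top",f([*leg(.13,0,12.8),.1]),"leg base",f([*leg(.01,0,12.8),.1]),"leg tip bottom",f([*leg(.13,0,12.8),.022]),"rail ends",f([.5295,.2804,.1]),f([.5666,.1333,.1]))
E
```

```text
t 11.95 pos [0.6662 0.2468 0.0707] az 8.81 tilt 0.98 F [0.65 1.3  1.41] w -0.0 q [0.348 0.732 0.443 1.274 0.015 1.765]
tcp [458.49593583 416.50691459] tcp z+30 [456.45746532 368.3531972 ] leg tip top [486.01506163 353.68600326] leg base [340.40712782 430.02734723] leg tip bottom [490.49397767 476.07109196] rail ends [215.00645314 419.31481057] [430.42153715 496.84605343]
```

```bash

python3 - <<'E'
from h import *
crop("side7",190,130,240,190,12,"s7z")
E
```

```text
(no output)
```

View pics/s7z.png

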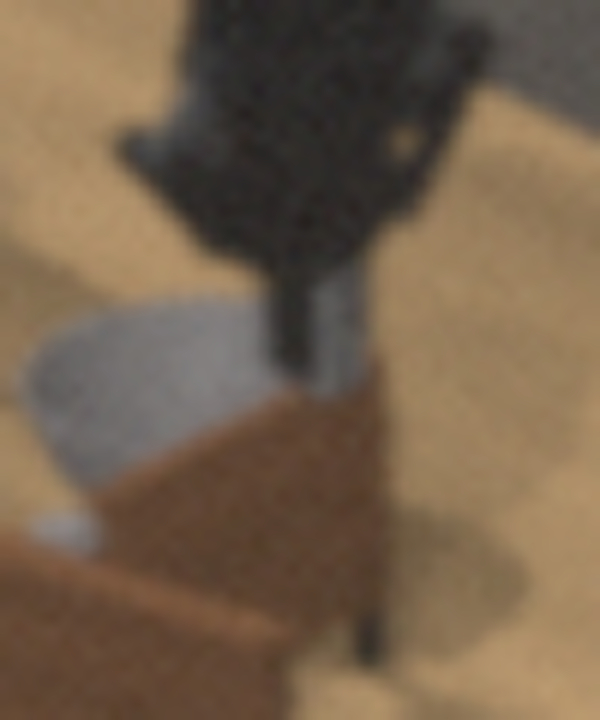

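TCP and leg line now coincide within a few mm in the wrist view (TCP row 269 against face row 253). So the narrow fingertips have slid past the leg's face, and the leg sprang back from 9.3° to 12.8°. I lift straight up, slowly, and look.

send_rows --deltas '[{"grip":0,"translation":[0,0,-0.004],"twist":[0,0,0]},{"grip":0,"translation":[0,0,-0.008],"twist":[0,0,0]}]'

```text
clock: 12.2
eef_pos: [0.6659, 0.2463, 0.0786]
tool_rot: [0.651, 0.759, 0.007, -0.005]
ft_force: [-0.6, 0.5, -0.3]
grip_width: 0.0001
```

```bash

python3 - <<'E'
from h import *
nf();snap("wrist","wr8");crop("wr8",0,110,330,310,2.4,"w8z")
E
```

```text
t 12.2 pos [0.6659 0.2463 0.0786] az 8.8 tilt 0.94 F [-0.58  0.54 -0.3 ] w 0.0001 q [0.347 0.727 0.455 1.292 0.015 1.765]
tool F [ 0.62 -0.49  0.31] T [-0.02 -0.    0.02]
r 0.10387090004180906 az pos 12.390442168802771
```

View pics/w8z.png

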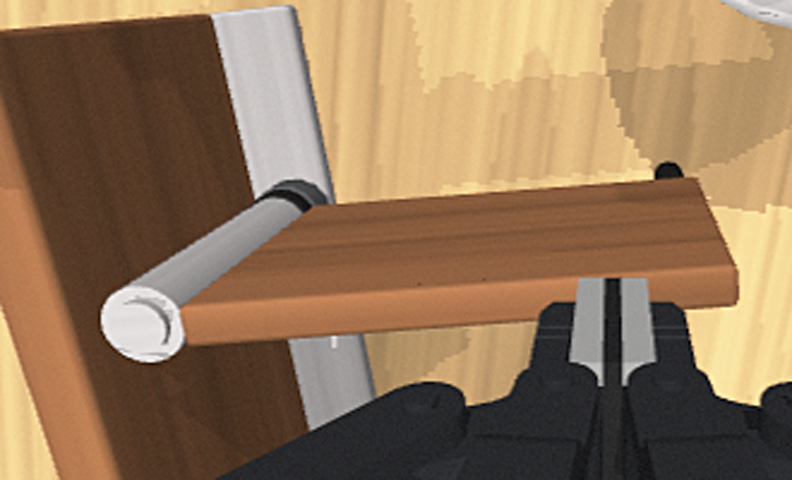

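```bash

python3 - <<'E'
from h import *
c=load("wr8");p=bot.get_obs()["eef_pos"]
for dz in(0,.005,.01,.02,.03,.04):
  print(dz,((proj(c,p+[0,0,dz])-[0,110])*2.4).round(1),"halfwidth +x tool",((proj(c,p+[0,.011,dz])-[0,110])*2.4).round(1),((proj(c,p+[0.011,0,dz])-[0,110])*2.4).round(1))
E
```

```text
0 [612.6 270.6] halfwidth +x tool [619.8 226.9] [658.3 277.1]
0.005 [612.7 278.5] halfwidth +x tool [620.1 233.7] [659.7 285.2]
0.01 [612.8 286.8] halfwidth +x tool [620.4 240.9] [661.1 293.7]
0.02 [613.  305.1] halfwidth +x tool [621.1 256.7] [664.2 312.3]
0.03 [613.3 325.6] halfwidth +x tool [621.9 274.5] [667.7 333.2]
0.04 [613.6 348.9] halfwidth +x tool [622.8 294.7] [671.7 357. ]
```

```bash

python3 - <<'E'
from h import *
s=load("side1")
for dz in(0,.01,.02,.03): print(dz,(proj(s,np.array([.5392,.3284,.1072+dz]))-[140,120])*6)
crop("side1",155,130,195,165,16,"s1z")
E
```

```text
0 [182.34506463 252.69773356]
0.01 [180.78921956 236.26051142]
0.02 [179.22358755 219.71989217]
0.03 [177.64807599 203.07489711]
```

View pics/s1z.png

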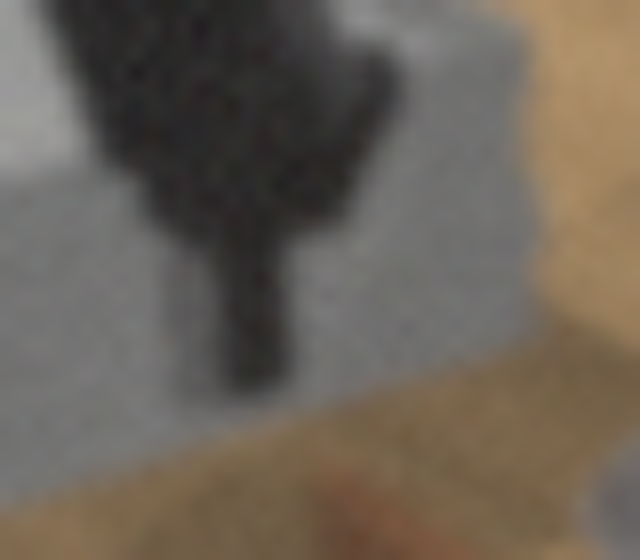

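The side view settles it. The real fingertips end about 28 mm above the reported TCP, so only 3–4 mm overlapped the leg's top edge and they slipped over. I'll go back behind the leg, lower by that amount, and press again properly.

```bash

python3 - <<'E'
from h import *
x,y=leg(.105,.030,11.5);go(x,y,.095,11.5)
E
```

```text
target [ 0.6613  0.2743  0.095  11.5   ] trans [ 28.5  -0.6 -15.1] mm  twist [ 0.31 -0.93 -2.7 ]
```

send_rows --deltas '[{"grip":0,"translation":[0,0,-0.01],"twist":[0,0,0]},{"grip":0,"translation":[0.0,0,-0.016],"twist":[0.3,-0.9,0]},{"grip":0,"translation":[0.014,0,-0.016],"twist":[0.3,-0.9,-2.7]},{"grip":0,"translation":[0.0285,0,-0.016],"twist":[0.3,-0.9,-2.7]},{"grip":0,"translation":[0.0285,0,-0.016],"twist":[0.3,-0.9,-2.7]}]'

```text
clock: 12.88
eef_pos: [0.6611, 0.2765, 0.0954]
tool_rot: [0.632, 0.775, 0.0, -0.0]
ft_force: [-0.1, -0.3, 0.2]
grip_width: 0.0001
```

```bash

python3 - <<'E'
from h import *
nf();snap("wrist","wr9");crop("wr9",0,110,330,310,2.4,"w9z");x,y=leg(.105,.030,11.5);go(x,y,.042,11.5)
E
```

```text
t 12.875 pos [0.6611 0.2765 0.0954] az 11.66 tilt 0.04 F [-0.07 -0.28  0.21] w 0.0001 q [3.960e-01 7.400e-01 5.240e-01 1.355e+00 1.000e-03 1.763e+00]
tool F [-0.26 -0.12 -0.21] T [ 0.06  0.01 -0.02]
r 0.1100395267667677 az pos 28.507633725276566
target [ 0.6613  0.2743  0.042  11.5   ] trans [-1.2 -0.2 53.3] mm  twist [-0.03 -0.01  0.11]
```

View pics/w9z.png

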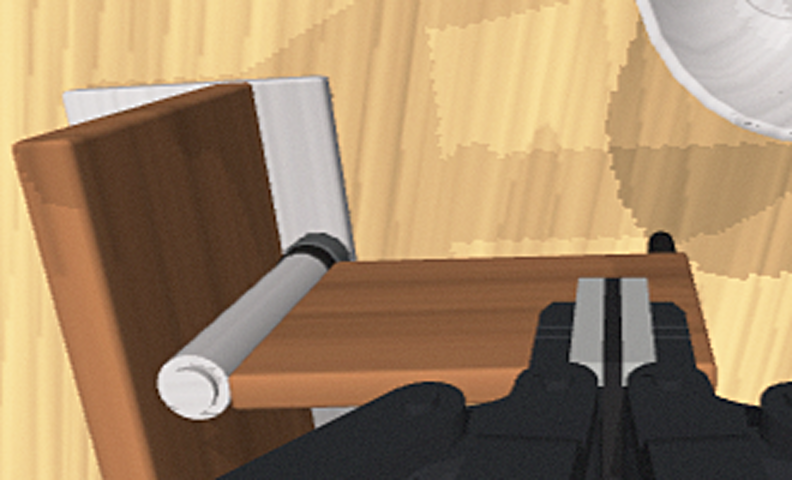

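send_rows --deltas '[{"grip":0,"translation":[-0.001,0,0.02],"twist":[0,0,0]},{"grip":0,"translation":[-0.001,0,0.04],"twist":[0,0,0]},{"grip":0,"translation":[-0.001,0,0.053],"twist":[0,0,0]},{"grip":0,"translation":[-0.001,0,0.053],"twist":[0,0,0]}]'

```text
clock: 13.42
eef_pos: [0.6604, 0.2739, 0.0407]
tool_rot: [0.632, 0.775, -0.002, -0.001]
ft_force: [0.8, -0.8, 1.3]
grip_width: 0.0001
```

send_rows --deltas '[{"grip":0,"translation":[-0.004,0,0],"twist":[0,0,0]},{"grip":0,"translation":[-0.008,0,0],"twist":[0,0,0]},{"grip":0,"translation":[-0.009,0,0],"twist":[0,0,0]}]'

```text
clock: 13.8
eef_pos: [0.6629, 0.2647, 0.0415]
tool_rot: [0.632, 0.775, -0.001, -0.001]
ft_force: [-0.2, -0.1, 0.1]
grip_width: -0.0001
```

```bash

python3 - <<'E'
from h import *
nf()
E
```

```text
t 13.8 pos [0.6629 0.2647 0.0415] az 11.56 tilt 0.14 F [-0.24 -0.1   0.11] w -0.0001 q [0.38  0.767 0.433 1.239 0.    1.749]
tool F [-0.05 -0.25 -0.11] T [-0.02 -0.07 -0.01]
r 0.1065375596407692 az pos 22.45650932905599
```

send_rows --deltas '[{"grip":0,"translation":[-0.0015,0,0],"twist":[0,0,0]},{"grip":0,"translation":[-0.003,0,0],"twist":[0,0,0]}]'

```text
clock: 14.05
eef_pos: [0.6636, 0.2621, 0.0418]
tool_rot: [0.632, 0.775, -0.001, -0.001]
ft_force: [-0.5, 0.9, 0.5]
grip_width: -0.0
```

```bash

python3 - <<'E'
from h import *
nf()
E
```

```text
t 14.05 pos [0.6636 0.2621 0.0418] az 11.57 tilt 0.11 F [-0.49  0.89  0.54] w -0.0 q [3.760e-01 7.660e-01 4.310e-01 1.237e+00 1.000e-03 1.745e+00]
tool F [ 0.97 -0.3  -0.54] T [-0.01  0.25  0.04]
r 0.10625583461790655 az pos 21.012248464125246
```

send_rows --deltas '[{"grip":0,"translation":[-0.0013,0,0],"twist":[0,0,0.5]},{"grip":0,"translation":[-0.0025,0,0],"twist":[0,0,0.5]}]'

```text
clock: 14.3
eef_pos: [0.6642, 0.2599, 0.0419]
tool_rot: [0.636, 0.772, -0.0, -0.001]
ft_force: [0.3, 1.2, 0.3]
grip_width: -0.0
```

```bash

python3 - <<'E'
from h import *
nf()
E
```

```text
t 14.3 pos [0.6642 0.2599 0.0419] az 11.08 tilt 0.09 F [0.32 1.17 0.31] w -0.0 q [3.730e-01 7.650e-01 4.290e-01 1.236e+00 1.000e-03 1.750e+00]
tool F [ 1.09  0.54 -0.31] T [-0.04  0.24 -0.03]
r 0.1060549028718288 az pos 19.765442869213164
```

send_rows --deltas '[{"grip":0,"translation":[-0.001,0,0],"twist":[0,0,0.4]},{"grip":0,"translation":[-0.002,0,0],"twist":[0,0,0.8]}]'

```text
clock: 14.55
eef_pos: [0.6647, 0.2584, 0.042]
tool_rot: [0.641, 0.768, 0.0, -0.001]
ft_force: [-0.5, 4.2, -0.4]
grip_width: -0.0
```

```bash

python3 - <<'E'
from h import *
nf()
E
```

```text
t 14.55 pos [0.6647 0.2584 0.042 ] az 10.27 tilt 0.1 F [-0.53  4.17 -0.4 ] w -0.0 q [0.37  0.764 0.428 1.235 0.002 1.762]
tool F [4.2  0.22 0.41] T [-0.1   0.59 -0.04]
r 0.1060194567177037 az pos 18.954993763981605
```

send_rows --deltas '[{"grip":0,"translation":[-0.0008,0,0],"twist":[0,0,0.3]},{"grip":0,"translation":[-0.0016,0,0],"twist":[0,0,0.3]}]'

```text
clock: 14.8
eef_pos: [0.6649, 0.2575, 0.0421]
tool_rot: [0.643, 0.766, 0.0, -0.001]
ft_force: [0.1, 4.0, -0.1]
grip_width: 0.0
```

```bash

python3 - <<'E'
from h import *
nf()
E
```

```text
t 14.8 pos [0.6649 0.2575 0.0421] az 9.99 tilt 0.15 F [ 0.06  4.02 -0.12] w 0.0 q [0.368 0.764 0.427 1.234 0.003 1.765]
tool F [3.95 0.76 0.13] T [-0.05  0.82 -0.02]
r 0.1059403154399464 az pos 18.423674218921377
```

send_rows --deltas '[{"grip":0,"translation":[-0.001,0,0],"twist":[0,0,0.2]},{"grip":0,"translation":[-0.0015,0,0],"twist":[0,0,0.3]},{"grip":0,"translation":[-0.0015,0,0],"twist":[0,0,0.3]}]'

```text
clock: 15.18
eef_pos: [0.6651, 0.2565, 0.0422]
tool_rot: [0.645, 0.764, 0.001, -0.001]
ft_force: [-0.4, 4.9, 1.1]
grip_width: 0.0001
```

```bash

python3 - <<'E'
from h import *
nf()
E
```

```text
t 15.175 pos [0.6651 0.2565 0.0422] az 9.72 tilt 0.19 F [-0.37  4.9   1.12] w 0.0001 q [0.367 0.763 0.426 1.234 0.003 1.768]
tool F [ 4.9   0.46 -1.1 ] T [-0.12  1.07 -0.02]
r 0.10586431550779078 az pos 17.88887349987046
```

send_rows --deltas '[{"grip":0,"translation":[-0.001,0,0],"twist":[0,0,0.2]},{"grip":0,"translation":[-0.0015,0,0],"twist":[0,0,0.2]},{"grip":0,"translation":[-0.0015,0,0],"twist":[0,0,0.2]}]'

```text
clock: 15.55
eef_pos: [0.6653, 0.2559, 0.0423]
tool_rot: [0.646, 0.764, 0.001, -0.002]
ft_force: [-0.4, 5.9, -0.2]
grip_width: -0.0001
```

```bash

python3 - <<'E'
from h import *
nf()
E
```

```text
t 15.55 pos [0.6653 0.2559 0.0423] az 9.55 tilt 0.27 F [-0.38  5.92 -0.21] w -0.0001 q [0.365 0.762 0.425 1.233 0.005 1.769]
tool F [5.9  0.61 0.23] T [-0.05  1.19 -0.05]
r 0.1057852249365305 az pos 17.56396036820822
```

send_rows --deltas '[{"grip":0,"translation":[-0.001,0,0],"twist":[0,0,0.2]},{"grip":0,"translation":[-0.0022,0,0],"twist":[0,0,0.2]},{"grip":0,"translation":[-0.0022,0,0],"twist":[0,0,0.2]}]'

```text
clock: 15.92
eef_pos: [0.6654, 0.2551, 0.0423]
tool_rot: [0.647, 0.763, 0.002, -0.003]
ft_force: [-1.1, 7.0, -0.1]
grip_width: -0.0002
```

```bash

python3 - <<'E'
from h import *
nf()
E
```

```text
t 15.925 pos [0.6654 0.2551 0.0423] az 9.4 tilt 0.4 F [-1.15  6.98 -0.08] w -0.0002 q [0.363 0.761 0.423 1.232 0.007 1.77 ]
tool F [7.08 0.01 0.13] T [-0.06  1.45  0.02]
r 0.10568690707223716 az pos 17.12693294549918
```

send_rows --deltas '[{"grip":0,"translation":[-0.001,0,0],"twist":[0,0,0.1]},{"grip":0,"translation":[-0.0022,0,0],"twist":[0,0,0.1]},{"grip":0,"translation":[-0.0022,0,0],"twist":[0,0,0.1]}]'

```text
clock: 16.3
eef_pos: [0.6655, 0.2546, 0.0424]
tool_rot: [0.647, 0.762, 0.003, -0.004]
ft_force: [-1.0, 7.7, -0.3]
grip_width: -0.0004
```

```bash

python3 - <<'E'
from h import *
nf()
E
```

```text
t 16.3 pos [0.6655 0.2546 0.0424] az 9.36 tilt 0.56 F [-1.02  7.74 -0.3 ] w -0.0004 q [0.361 0.76  0.422 1.23  0.01  1.768]
tool F [7.8  0.25 0.38] T [-0.09  1.57 -0.01]
r 0.10561761533444969 az pos 16.86565277691438
```

send_rows --deltas '[{"grip":0,"translation":[-0.0015,0,0],"twist":[0,0.3,0]},{"grip":0,"translation":[-0.0028,0,0],"twist":[0,0.3,0]},{"grip":0,"translation":[-0.0028,0,0],"twist":[0,0.3,0]}]'

```text
clock: 16.68
eef_pos: [0.6656, 0.254, 0.0426]
tool_rot: [0.647, 0.763, 0.006, -0.007]
ft_force: [-0.0, 8.1, 0.2]
grip_width: 0.0002
```

```bash

python3 - <<'E'
from h import *
nf();snap("wrist","wr10");crop("wr10",0,110,330,310,2.4,"w10z")
E
```

```text
t 16.675 pos [0.6656 0.254  0.0426] az 9.44 tilt 1.07 F [-0.04  8.1   0.23] w 0.0002 q [0.356 0.758 0.418 1.227 0.018 1.762]
tool F [ 8.    1.28 -0.09] T [-0.06  1.79 -0.06]
r 0.10551751721416675 az pos 16.537621224793153
```

View pics/w10z.png

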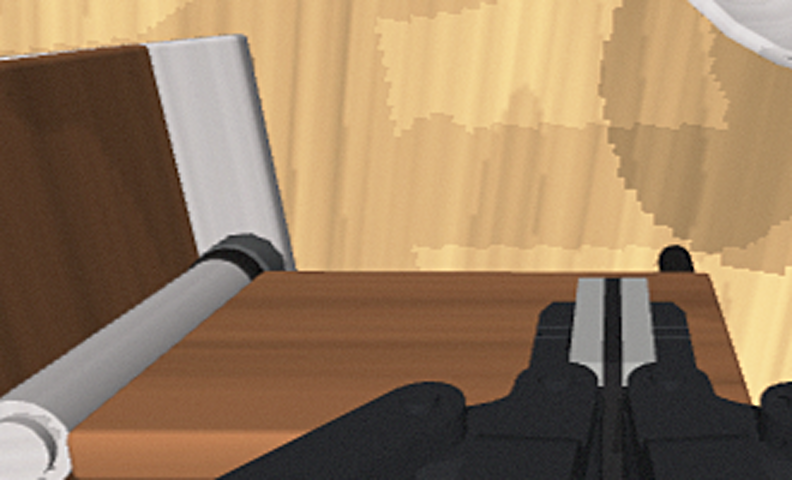

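The leg is held at about 9 N (force 8.1 N, moment 1.79 N m over a 0.2 m lever), with the contact now well below its top edge. I release slowly.

send_rows --deltas '[{"grip":0,"translation":[0.001,0,0],"twist":[0,0,0]},{"grip":0,"translation":[0.002,0,0],"twist":[0,0,0]},{"grip":0,"translation":[0.004,0,0],"twist":[0,0,0]},{"grip":0,"translation":[0.006,0,0],"twist":[0,0,0]},{"grip":0,"translation":[0.008,0,0],"twist":[0,0,0]}]'

```text
clock: 17.35
eef_pos: [0.6642, 0.2609, 0.0425]
tool_rot: [0.647, 0.763, 0.005, -0.007]
ft_force: [0.4, 0.3, -1.1]
grip_width: 0.0001
```

send_rows --deltas '[{"grip":0,"translation":[0.01,0,0],"twist":[0,0,0]},{"grip":0,"translation":[0.015,0,-0.01],"twist":[0,0,0]},{"grip":0,"translation":[0.015,0,-0.06],"twist":[0,0,0]},{"grip":0,"translation":[0.015,0,-0.12],"twist":[0,0,0]},{"grip":0,"translation":[0.015,0,-0.17],"twist":[0,0,0]}]'

```text
clock: 17.98
eef_pos: [0.6626, 0.273, 0.2165]
tool_rot: [0.647, 0.763, 0.006, -0.006]
ft_force: [0.9, 1.6, 0.3]
grip_width: 0.0006
```

```bash

python3 - <<'E'
from h import *
nf();snap("wrist","wr11");go(.58,-.25,.23,18)
c=load("wr11");print(proj(c,[HX,HY,.1]))
E
```

```text
t 17.975 pos [0.6626 0.273  0.2165] az 9.4 tilt 0.97 F [0.92 1.61 0.28] w 0.0006 q [0.384 0.717 0.792 1.64  0.016 1.79 ]
tool F [ 1.44  1.18 -0.25] T [-0.05 -0.01  0.  ]
r 0.10978366082091513 az pos 26.528677329629556
target [ 0.58 -0.25  0.23 18.  ] trans [-502.7 -169.1  -17.1] mm  twist [ 0.88 -1.05 -8.6 ]
[143.72971743 209.88004474]
```

View pics/wr11.png

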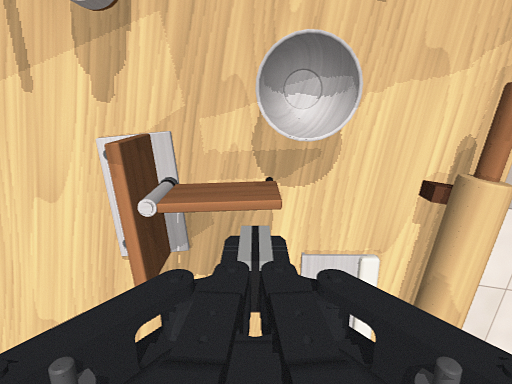

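The picture shows the leg standing out from the hinge cap (148,208) to (280,200), square to the rail within a few degrees. Next, the tray.

send_rows --deltas '[{"grip":0.5,"translation":[-0.055,-0.018,-0.01],"twist":[0.2,-0.2,-1]},{"grip":1,"translation":[-0.11,-0.037,-0.02],"twist":[0.4,-0.4,-2]},{"grip":1,"translation":[-0.165,-0.055,-0.03],"twist":[0.6,-0.6,-4]},{"grip":1,"translation":[-0.22,-0.074,-0.03],"twist":[0.9,-1,-5]},{"grip":1,"translation":[-0.275,-0.092,-0.03],"twist":[0.9,-1,-6]}]'

```text
clock: 18.65
eef_pos: [0.6185, -0.0147, 0.2494]
tool_rot: [0.606, 0.796, 0.0, 0.0]
ft_force: [1.3, -0.7, 0.1]
grip_width: 0.0855
```

```bash

python3 - <<'E'
from h import *
st();go(.581,-.257,.22,18)
E
```

```text
t 18.65 pos [ 0.6185 -0.0147  0.2494] az 15.46 tilt 0.04 F [ 1.25 -0.7   0.14] w 0.0855 q [-0.024  0.478  0.467  1.56   0.     1.277]
target [ 0.581 -0.257  0.22  18.   ] trans [-223.5 -100.7   29.3] mm  twist [ 0.04 -0.   -2.54]
```

send_rows --deltas '[{"grip":1,"translation":[-0.05,-0.022,0],"twist":[0,0,-1]},{"grip":1,"translation":[-0.1,-0.045,0],"twist":[0,0,-2]},{"grip":1,"translation":[-0.15,-0.067,0.01],"twist":[0,0,-2.5]},{"grip":1,"translation":[-0.2,-0.09,0.02],"twist":[0,0,-2.5]},{"grip":1,"translation":[-0.2235,-0.1005,0.029],"twist":[0,0,-2.5]}]'

```text
clock: 19.27
eef_pos: [0.5802, -0.2601, 0.2206]
tool_rot: [0.589, 0.808, -0.0, 0.001]
ft_force: [-0.3, 0.2, 0.6]
grip_width: 0.0856
```

```bash

python3 - <<'E'
from h import *
st();snap("wrist","wr12");snap("side","side12");crop("side12",240,150,370,290,5,"s12")
go(.581,-.257,.22,18)
E
```

```text
t 19.275 pos [ 0.5802 -0.2601  0.2206] az 17.77 tilt 0.09 F [-0.31  0.2   0.65] w 0.0856 q [-0.421  0.518  0.457  1.509 -0.     0.84 ]
target [ 0.581 -0.257  0.22  18.   ] trans [ 2.4  2.2 -0.7] mm  twist [-0.07 -0.01 -0.31]
```

View pics/wr12.png

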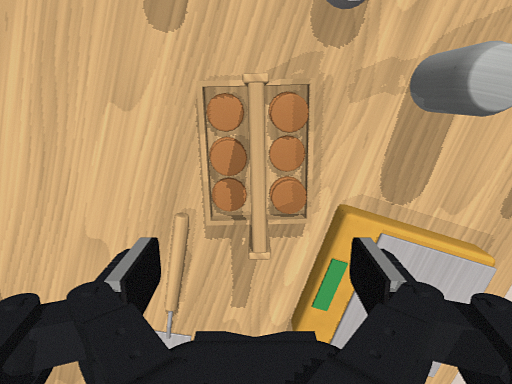

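View pics/s12.png

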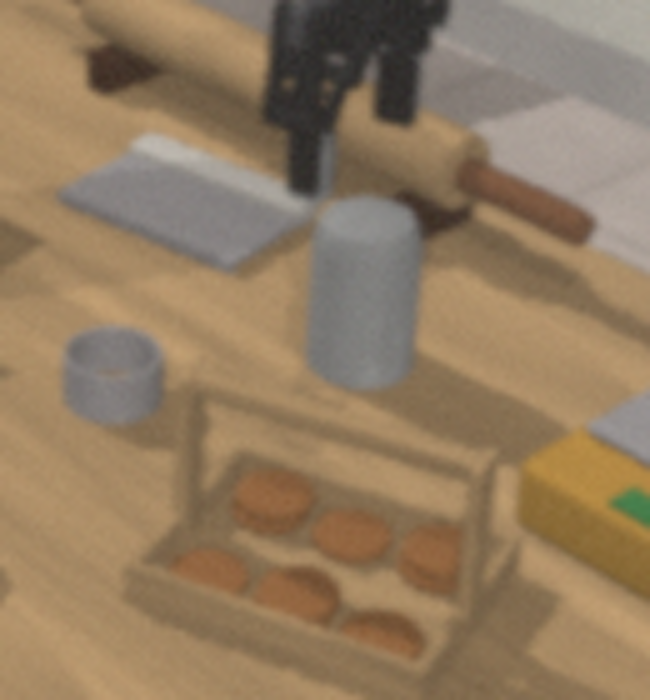

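```bash

python3 - <<'E'
from h import *
c=load("wr12"); a=atz(c,257,76,.112);b=atz(c,260,257,.112);m=(a+b)/2;e=a-b
print(a,b,m,np.linalg.norm(e),np.degrees(np.arctan2(-e[0],e[1])))
rc=[atz(c,u,v,.024) for u,v in((203,87),(309,85),(307,219),(208,223))];print("rim",sum(rc)/4)
p=np.array([.5802,-.2601,.2206]);yv=np.array([np.cos(.31),np.sin(.31),0]);s=load("side12")
for sg in(1,-1):
  for dz in(0,.02,.03,.04,.05): print(sg,dz,((proj(s,p+sg*.05*yv+[0,0,dz])-[240,150])*5).round(0))
E
```

```text
[ 0.55633583 -0.17813999  0.112     ] [ 0.60983455 -0.3349404   0.112     ] [ 0.58308519 -0.2565402   0.112     ] 0.16567582916768997 18.83912358480451
rim [ 0.58255736 -0.25855396  0.024     ]
1 0 [390. 187.]
1 0.02 [392. 152.]
1 0.03 [394. 134.]
1 0.04 [395. 116.]
1 0.05 [396.  98.]
-1 0 [297. 273.]
-1 0.02 [299. 236.]
-1 0.03 [300. 218.]
-1 0.04 [301. 199.]
-1 0.05 [302. 180.]
```

The side view again has the open tips 40 mm above the reported TCP (28 mm when shut), and the wrist view gives the bar's middle at (0.583, −0.2565). I lower the tool to a reported z of about 0.059 so that the pads span the bar.

```bash

python3 - <<'E'
from h import *
go(.582,-.257,.059,18.4)
E
```

```text
target [ 0.582 -0.257  0.059 18.4  ] trans [  2.1   3.3 160.3] mm  twist [-0.07 -0.01 -0.71]
```

send_rows --deltas '[{"grip":1,"translation":[0.002,0.003,0.03],"twist":[0,0,-0.7]},{"grip":1,"translation":[0.002,0.003,0.06],"twist":[0,0,-0.7]},{"grip":1,"translation":[0.002,0.003,0.09],"twist":[0,0,-0.7]},{"grip":1,"translation":[0.002,0.003,0.11],"twist":[0,0,-0.7]},{"grip":1,"translation":[0.002,0.003,0.12],"twist":[0,0,-0.7]}]'

```text
clock: 20.0
eef_pos: [0.5817, -0.2558, 0.0988]
tool_rot: [0.585, 0.811, -0.001, -0.001]
ft_force: [0.4, 0.1, 0.1]
grip_width: 0.0855
```

```bash

python3 - <<'E'
from h import *
st();snap("side","side13");crop("side13",250,170,350,270,6,"s13");snap("wrist","wr13");go(.582,-.257,.059,18.4)
E
```

```text
t 20.0 pos [ 0.5817 -0.2558  0.0988] az 18.46 tilt 0.13 F [0.36 0.1  0.12] w 0.0855 q [-4.140e-01  5.680e-01  2.240e-01  1.229e+00 -1.000e-03  8.340e-01]
target [ 0.582 -0.257  0.059 18.4  ] trans [-0.9  0.2 39.9] mm  twist [-0.13 -0.07  0.04]
```

View pics/s13.png

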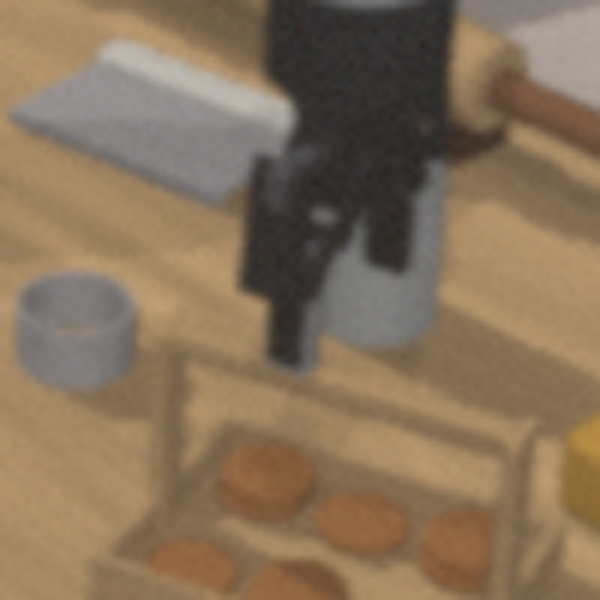

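View pics/wr13.png

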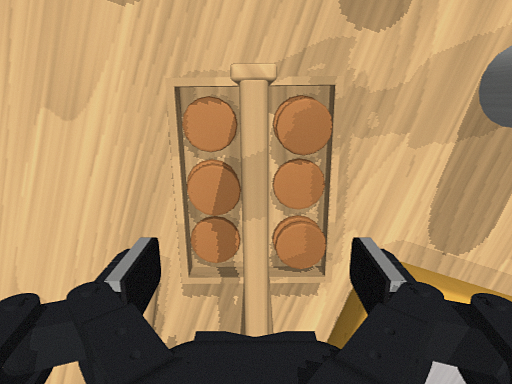

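The bar runs down the middle of the wrist view (column 256), between the open pads at 130 and 380. Down 40 mm and close.

send_rows --deltas '[{"grip":1,"translation":[-0.001,0,0.015],"twist":[0,0,0]},{"grip":1,"translation":[-0.001,0,0.03],"twist":[0,0,0]},{"grip":1,"translation":[-0.001,0,0.04],"twist":[0,0,0]},{"grip":1,"translation":[-0.001,0,0.04],"twist":[0,0,0]}]'

```text
clock: 20.6
eef_pos: [0.5808, -0.2568, 0.0573]
tool_rot: [0.585, 0.811, -0.001, -0.003]
ft_force: [-0.6, 0.9, 0.1]
grip_width: 0.0854
```

```bash

python3 - <<'E'
from h import *
st();snap("side","side14");crop("side14",250,170,350,270,6,"s14")
E
```

```text
t 20.6 pos [ 0.5808 -0.2568  0.0573] az 18.43 tilt 0.3 F [-0.59  0.94  0.08] w 0.0854 q [-4.160e-01  6.000e-01  1.670e-01  1.142e+00 -1.000e-03  8.330e-01]
```

View pics/s14.png

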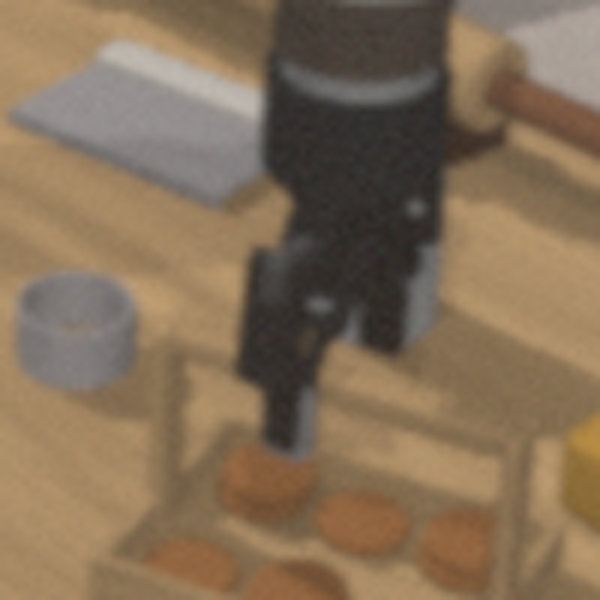

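The bar passes between the fingers, with the left tip at (290,450). Closing.

send_rows --deltas '[{"grip":0,"translation":[0,0,0],"twist":[0,0,0]},{"grip":0,"translation":[0,0,0],"twist":[0,0,0]},{"grip":0,"translation":[0,0,0],"twist":[0,0,0]},{"grip":0,"translation":[0,0,0],"twist":[0,0,0]},{"grip":0,"translation":[0,0,0],"twist":[0,0,0]}]'

```text
clock: 21.28
eef_pos: [0.5819, -0.257, 0.0586]
tool_rot: [0.585, 0.811, -0.0, -0.001]
ft_force: [1.7, 0.6, 1.3]
grip_width: 0.013
```

```bash

python3 - <<'E'
from h import *
st();snap("side","side15");crop("side15",250,170,350,270,6,"s15")
E
```

```text
t 21.275 pos [ 0.5819 -0.257   0.0586] az 18.44 tilt 0.15 F [1.72 0.62 1.31] w 0.013 q [-0.416  0.599  0.169  1.143 -0.     0.833]
```

View pics/s15.png

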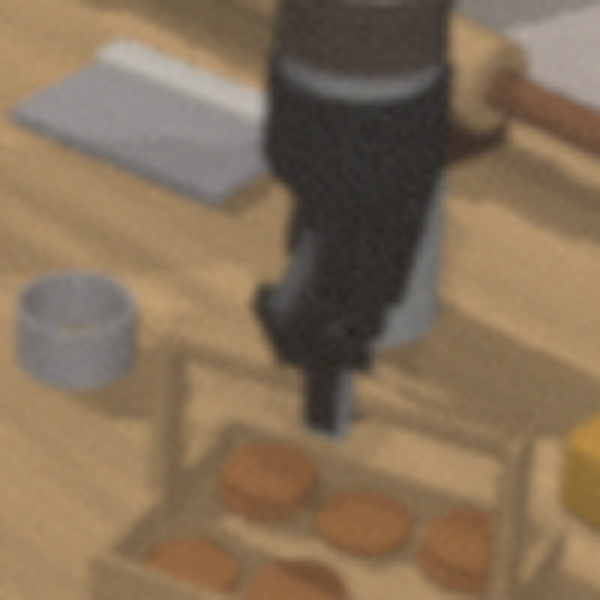

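The bar is gripped (13 mm opening), with the fingertips just below it. I lift.

send_rows --deltas '[{"grip":0,"translation":[0,0,-0.005],"twist":[0,0,0]},{"grip":0,"translation":[0,0,-0.015],"twist":[0,0,0]},{"grip":0,"translation":[0,0,-0.03],"twist":[0,0,0]},{"grip":0,"translation":[0,0,-0.045],"twist":[0,0,0]},{"grip":0,"translation":[0,0,-0.055],"twist":[0,0,0]}]'

```text
clock: 21.95
eef_pos: [0.5827, -0.2574, 0.1155]
tool_rot: [0.585, 0.811, -0.0, -0.0]
ft_force: [0.1, 0.3, -4.1]
grip_width: 0.0127
```

```bash

python3 - <<'E'
from h import *
st();snap("side","side16");crop("side16",230,130,360,270,5,"s16")
E
```

```text
t 21.95 pos [ 0.5827 -0.2574  0.1155] az 18.44 tilt 0.03 F [ 0.09  0.27 -4.1 ] w 0.0127 q [-0.416  0.559  0.253  1.265 -0.     0.833]
```

View pics/s16.png

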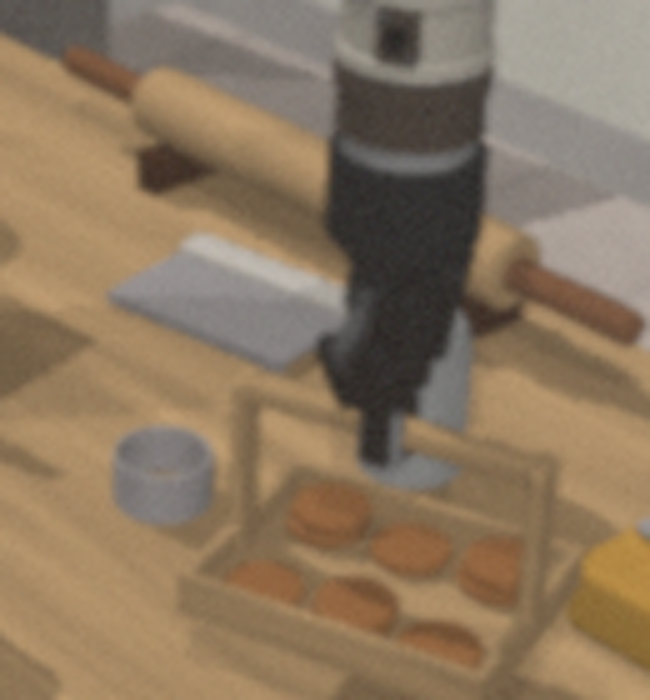

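The tray hangs level at 4.1 N (about 0.42 kg). I refine the stand pose from picture wr11 before carrying.

```bash

python3 - <<'E'
from h import *
crop("wr11",80,120,300,290,3.5,"w11z")
c=load("wr11");f=lambda p:(proj(c,p)-[80,120])*3.5
a=np.radians(SY);o=np.array([.545,.219]);X=np.array([np.cos(a),np.sin(a)]);Y=np.array([-X[1],X[0]])
for n,s in(("rail+y",(-.007,.065)),("rail+y",(.007,.065)),("rail-y r",(.007,-.09)),("hinge",(.02,0))): print(n,f([*(o+s[0]*X+s[1]*Y),.1]).round(0))
E
```

```text
rail+y [74. 85.]
rail+y [127.  80.]
rail-y r [234. 610.]
hinge [223. 314.]
```

View pics/w11z.png

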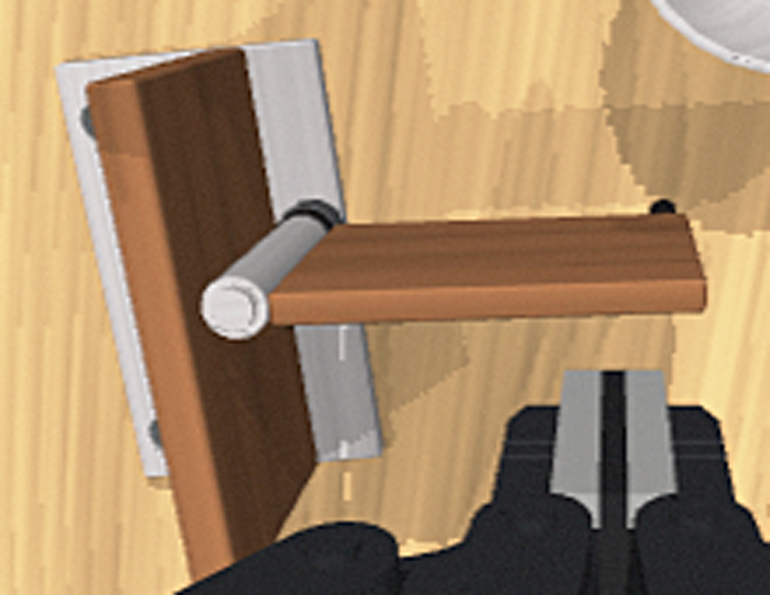

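The wrist picture puts the stand about 3 mm further in +x than the top view does. I take the tray target as (0.595, 0.231).

```bash

python3 - <<'E'
from h import *
st();go(.595,.231,.205,14.6)
E
```

```text
t 22.0 pos [ 0.5833 -0.2576  0.1168] az 18.44 tilt 0.08 F [ 0.7  -0.27 -3.67] w 0.0128 q [-0.416  0.558  0.254  1.266 -0.     0.833]
target [ 0.595  0.231  0.205 14.6  ] trans [459.7 165.8 -88.6] mm  twist [0.05 0.07 3.84]
```

send_rows --deltas '[{"grip":0,"translation":[0,0,-0.015],"twist":[0,0,0]},{"grip":0,"translation":[0,0,-0.035],"twist":[0,0,0]},{"grip":0,"translation":[0.005,0.002,-0.055],"twist":[0,0,0]},{"grip":0,"translation":[0.02,0.007,-0.075],"twist":[0,0,0.5]},{"grip":0,"translation":[0.045,0.016,-0.088],"twist":[0,0,1]}]'

```text
clock: 22.62
eef_pos: [0.5844, -0.2103, 0.2066]
tool_rot: [0.593, 0.806, 0.0, 0.002]
ft_force: [0.3, 0.7, -4.6]
grip_width: 0.0129
```

```bash

python3 - <<'E'
from h import *
st();go(.595,.231,.205,14.6)
E
```

```text
t 22.625 pos [ 0.5844 -0.2103  0.2066] az 17.32 tilt 0.2 F [ 0.27  0.67 -4.59] w 0.0129 q [-0.345  0.485  0.369  1.451 -0.     0.923]
target [ 0.595  0.231  0.205 14.6  ] trans [418.1 141.5   0.9] mm  twist [0.14 0.14 2.72]
```

send_rows --deltas '[{"grip":0,"translation":[0.03,0.01,0],"twist":[0,0,0.2]},{"grip":0,"translation":[0.065,0.022,0],"twist":[0,0,0.5]},{"grip":0,"translation":[0.105,0.036,0],"twist":[0,0,0.8]},{"grip":0,"translation":[0.145,0.049,0],"twist":[0,0,1]},{"grip":0,"translation":[0.18,0.061,0],"twist":[0,0,1.2]}]'

```text
clock: 23.25
eef_pos: [0.5889, -0.0187, 0.2072]
tool_rot: [0.601, 0.799, 0.0, 0.002]
ft_force: [-0.4, -0.1, -6.0]
grip_width: 0.0126
```

```bash

python3 - <<'E'
from h import *
st();go(.595,.231,.205,14.6)
E
```

```text
t 23.25 pos [ 0.5889 -0.0187  0.2072] az 16.14 tilt 0.23 F [-0.35 -0.1  -5.98] w 0.0126 q [-3.100e-02  4.160e-01  2.640e-01  1.415e+00 -1.000e-03  1.258e+00]
target [ 0.595  0.231  0.205 14.6  ] trans [238.2  75.3   1.8] mm  twist [0.18 0.14 1.54]
```

send_rows --deltas '[{"grip":0,"translation":[0.04,0.0125,0],"twist":[0,0,0.3]},{"grip":0,"translation":[0.08,0.025,0],"twist":[0,0,0.6]},{"grip":0,"translation":[0.12,0.038,0],"twist":[0,0,0.9]},{"grip":0,"translation":[0.155,0.049,0],"twist":[0,0,1.2]},{"grip":0,"translation":[0.18,0.057,0],"twist":[0,0,1.4]}]'

```text
clock: 23.88
eef_pos: [0.5934, 0.1719, 0.2076]
tool_rot: [0.61, 0.792, 0.001, 0.002]
ft_force: [0.4, 0.0, -4.0]
grip_width: 0.0129
```

```bash

python3 - <<'E'
from h import *
st();go(.595,.231,.205,14.6)
E
```

```text
t 23.875 pos [0.5934 0.1719 0.2076] az 14.82 tilt 0.24 F [ 0.43  0.05 -3.99] w 0.0129 q [ 0.283  0.477  0.359  1.449 -0.002  1.595]
target [ 0.595  0.231  0.205 14.6  ] trans [56.7 16.7  2.5] mm  twist [0.2  0.13 0.22]
```

send_rows --deltas '[{"grip":0,"translation":[0.02,0.006,0],"twist":[0.2,0.1,0.2]},{"grip":0,"translation":[0.038,0.011,0],"twist":[0.2,0.1,0.2]},{"grip":0,"translation":[0.05,0.015,0],"twist":[0.2,0.1,0.2]},{"grip":0,"translation":[0.0567,0.0167,0.002],"twist":[0.2,0.1,0.2]},{"grip":0,"translation":[0.0567,0.0167,0.002],"twist":[0.2,0.1,0.2]}]'

```text
clock: 24.5
eef_pos: [0.5949, 0.2308, 0.2051]
tool_rot: [0.611, 0.791, -0.001, 0.0]
ft_force: [-0.0, -0.5, -4.7]
grip_width: 0.0126
```

```bash

python3 - <<'E'
from h import *
st();go(.595,.231,.165,14.6)
snap("side","side20");crop("side20",140,80,270,210,5,"s20");snap("wrist","wr20");snap("top","top20");crop("top20",115,150,215,225,8,"t20")
E
```

```text
t 24.5 pos [0.5949 0.2308 0.2051] az 14.62 tilt 0.08 F [-0.05 -0.46 -4.73] w 0.0126 q [ 3.710e-01  5.270e-01  4.330e-01  1.478e+00 -1.000e-03  1.686e+00]
target [ 0.595  0.231  0.165 14.6  ] trans [ 0.2  0.2 40.1] mm  twist [-0.05  0.06  0.02]
```

View pics/s20.png

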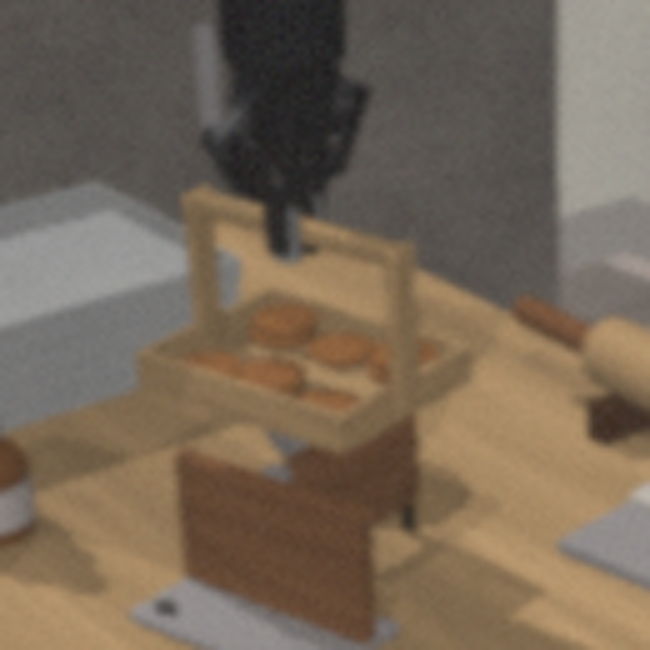

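View pics/wr20.png

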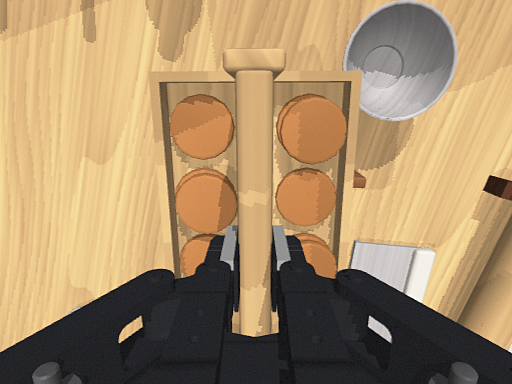

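View pics/t20.png

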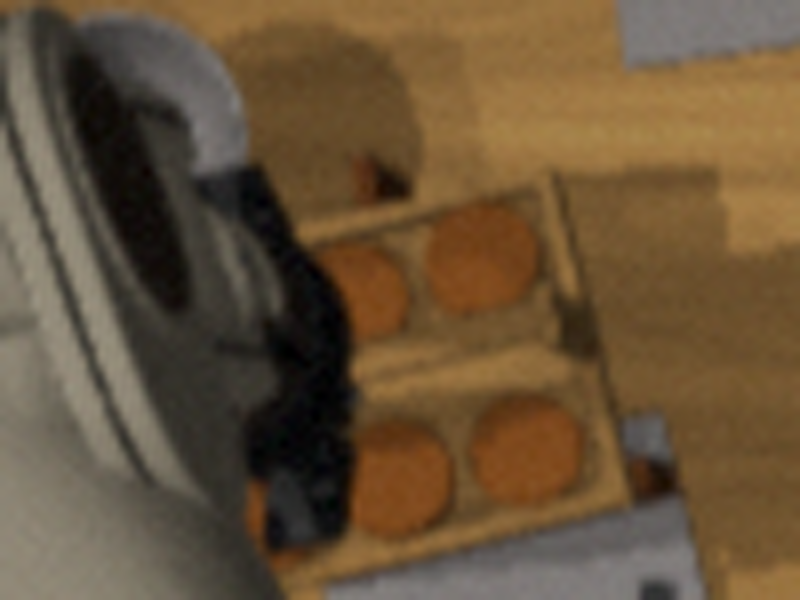

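```bash

python3 - <<'E'
from h import *
c=load("top20");P=lambda u,v,z:atz(c,115+u/8-.5+1/16,150+v/8-.5+1/16,z)
a=P(632,502,.17);b=P(550,175,.17);m=(a+b)/2;print(np.linalg.norm(a-b),m,np.degrees(np.arctan2(*(b-a)[1::-1])))
t=np.radians(SY);X=np.array([np.cos(t),np.sin(t)]);Y=np.array([-X[1],X[0]])
for o in((.545,.219),(.548,.219)): d=m[:2]-o;print("stand xy of right edge",d@X,d@Y)
E
```

```text
0.1266653346923443 [0.61471543 0.14774475 0.17      ] 15.270072048397491
stand xy of right edge 0.04950299424765104 -0.086527486439399
stand xy of right edge 0.04659986673620512 -0.08577127836466968
```

The tray is at stand x ≈ 48 mm, y ≈ −1 mm, aligned within 1° and level. I lower it, finely towards the end.

send_rows --deltas '[{"grip":0,"translation":[0,0,0.008],"twist":[0,0,0]},{"grip":0,"translation":[0,0,0.018],"twist":[0,0,0]},{"grip":0,"translation":[0,0,0.028],"twist":[0,0,0]},{"grip":0,"translation":[0,0,0.036],"twist":[0,0,0]},{"grip":0,"translation":[0,0,0.039],"twist":[0,0,0]}]'

```text
clock: 25.28
eef_pos: [0.5945, 0.23, 0.1653]
tool_rot: [0.612, 0.791, -0.001, -0.0]
ft_force: [-0.6, -0.4, -5.1]
grip_width: 0.013
```

send_rows --deltas '[{"grip":0,"translation":[0,0,0.0005],"twist":[0,0,0]},{"grip":0,"translation":[0,0,0.001],"twist":[0,0,0]},{"grip":0,"translation":[0,0,0.0015],"twist":[0,0,0]}]'

```text
clock: 25.65
eef_pos: [0.5948, 0.2301, 0.1643]
tool_rot: [0.612, 0.791, -0.001, 0.0]
ft_force: [1.5, 0.3, -4.3]
grip_width: 0.013
```

```bash

python3 - <<'E'
from h import *
nf()
E
```

```text
t 25.65 pos [0.5948 0.2301 0.1643] az 14.57 tilt 0.09 F [ 1.46  0.31 -4.27] w 0.013 q [ 3.700e-01  5.370e-01  3.450e-01  1.380e+00 -1.000e-03  1.686e+00]
tool F [-0.07  1.49  4.27] T [0.   0.05 0.04]
r 0.031000723202799965 az pos 11.277369545964175
```

send_rows --deltas '[{"grip":0,"translation":[0,0,0.001],"twist":[0,0,0]},{"grip":0,"translation":[0,0,0.002],"twist":[0,0,0]},{"grip":0,"translation":[0,0,0.003],"twist":[0,0,0]}]'

```text
clock: 26.02
eef_pos: [0.5948, 0.2301, 0.1612]
tool_rot: [0.612, 0.791, -0.001, 0.0]
ft_force: [0.1, 0.6, -4.8]
grip_width: 0.0129
```

send_rows --deltas '[{"grip":0,"translation":[0,0,0.0005],"twist":[0,0,0]},{"grip":0,"translation":[0,0,0.001],"twist":[0,0,0]},{"grip":0,"translation":[0,0,0.0015],"twist":[0,0,0]}]'

```text
clock: 26.4
eef_pos: [0.5948, 0.2301, 0.1597]
tool_rot: [0.612, 0.791, -0.001, 0.0]
ft_force: [-0.3, -0.5, -4.5]
grip_width: 0.0132
```

send_rows --deltas '[{"grip":0,"translation":[0,0,0.0005],"twist":[0,0,0]},{"grip":0,"translation":[0,0,0.001],"twist":[0,0,0]},{"grip":0,"translation":[0,0,0.001],"twist":[0,0,0]}]'

```text
clock: 26.78
eef_pos: [0.5949, 0.2301, 0.1588]
tool_rot: [0.612, 0.791, -0.001, 0.0]
ft_force: [-0.1, 1.0, -4.3]
grip_width: 0.0129
```

send_rows --deltas '[{"grip":0,"translation":[0,0,0.0005],"twist":[0,0,0]},{"grip":0,"translation":[0,0,0.001],"twist":[0,0,0]},{"grip":0,"translation":[0,0,0.001],"twist":[0,0,0]}]'

```text
clock: 27.15
eef_pos: [0.5954, 0.23, 0.1585]
tool_rot: [0.612, 0.791, -0.0, 0.001]
ft_force: [0.5, -1.5, -0.8]
grip_width: 0.0126
```

send_rows --deltas '[{"grip":0,"translation":[0,0,0.0005],"twist":[0,0,0]},{"grip":0,"translation":[0,0,0.0005],"twist":[0,0,0]}]'

```text
clock: 27.4
eef_pos: [0.5955, 0.23, 0.1584]
tool_rot: [0.612, 0.791, 0.0, 0.001]
ft_force: [-0.1, -2.0, 0.8]
grip_width: 0.0128
```

```bash

python3 - <<'E'
from h import *
nf();snap("side","side21");crop("side21",140,80,270,210,5,"s21")
E
```

```text
t 27.4 pos [0.5955 0.23   0.1584] az 14.55 tilt 0.1 F [-0.14 -2.05  0.8 ] w 0.0128 q [ 3.690e-01  5.390e-01  3.320e-01  1.363e+00 -1.000e-03  1.686e+00]
tool F [-1.95 -0.65 -0.8 ] T [ 0.23 -0.14 -0.01]
r 0.03169022600280751 az pos 10.862964266522892
```

View pics/s21.png

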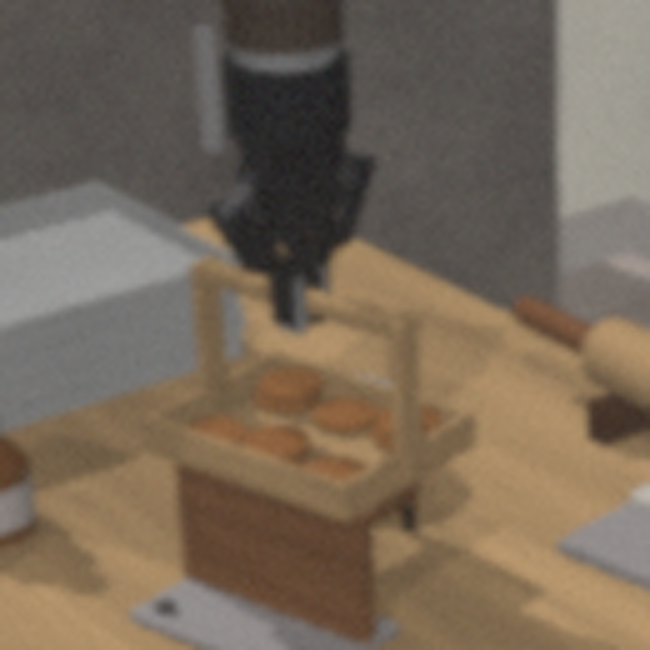

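The tray sits level on the rail and the leg end, and the wrist carries no weight any more. I open the gripper, then go straight up.

send_rows --deltas '[{"grip":0.3,"translation":[0,0,0],"twist":[0,0,0]},{"grip":0.6,"translation":[0,0,0],"twist":[0,0,0]},{"grip":1,"translation":[0,0,0],"twist":[0,0,0]},{"grip":1,"translation":[0,0,0],"twist":[0,0,0]},{"grip":1,"translation":[0,0,0],"twist":[0,0,0]}]'

```text
clock: 28.08
eef_pos: [0.5956, 0.23, 0.1584]
tool_rot: [0.612, 0.791, 0.0, 0.001]
ft_force: [0.7, 0.2, 0.5]
grip_width: 0.0858
```

send_rows --deltas '[{"grip":1,"translation":[0,0,-0.01],"twist":[0,0,0]},{"grip":1,"translation":[0,0,-0.03],"twist":[0,0,0]},{"grip":1,"translation":[0,0,-0.06],"twist":[0,0,0]},{"grip":1,"translation":[0,0,-0.09],"twist":[0,0,0]},{"grip":1,"translation":[0,0,-0.1],"twist":[0,0,0]}]'

```text
clock: 28.7
eef_pos: [0.5965, 0.2305, 0.2615]
tool_rot: [0.612, 0.791, 0.002, 0.002]
ft_force: [-0.1, 0.6, -0.2]
grip_width: 0.0854
```

```bash

python3 - <<'E'
from h import *
nf();snap("side","side22");crop("side22",0,0,512,384,1.5,"s22");snap("wrist","wr22")
E
```

```text
t 28.7 pos [0.5965 0.2305 0.2615] az 14.56 tilt 0.36 F [-0.08  0.58 -0.17] w 0.0854 q [ 3.700e-01  5.230e-01  5.700e-01  1.612e+00 -1.000e-03  1.686e+00]
tool F [0.58 0.07 0.17] T [-0.01 -0.05 -0.02]
r 0.03271637065865006 az pos 11.5272346871067
```

View pics/s22.png

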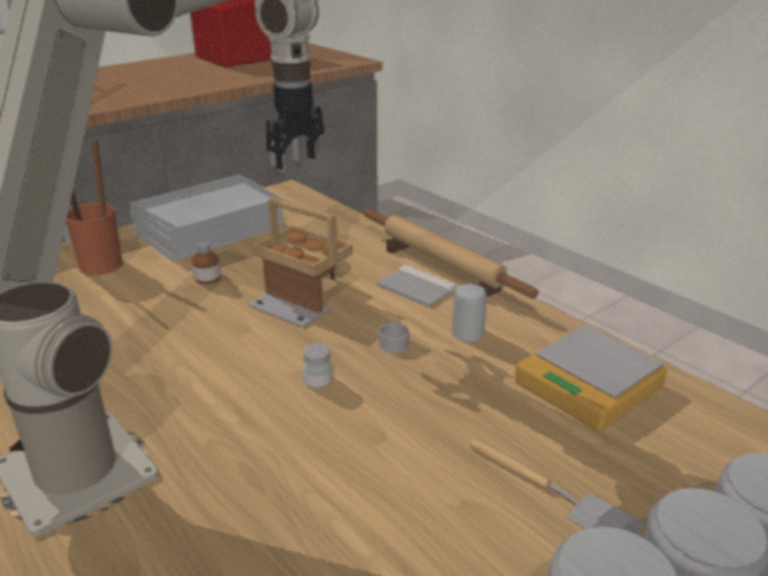

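View pics/wr22.png

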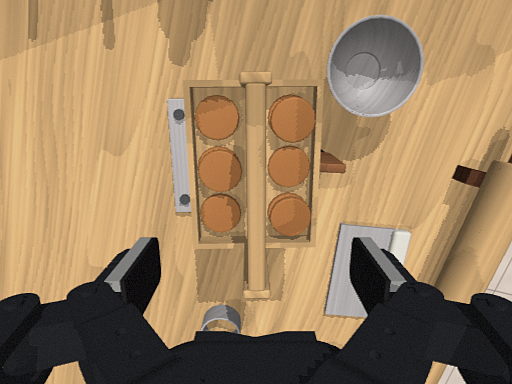

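The tray sits level on the stand, with the leg end peeking out at (335,162). The bystanders are where they were and the gripper is clear. I hand it in.

```bash

python3 - <<'E'
from h import *
a=load("side22")["color"];b=camera("side")["color"];print("pix diff",np.abs(a.astype(int)-b)[140:220,160:250].mean())
print(bot.job_done())
E
```

```text
pix diff 1.777037037037037
the job is handed in; nothing more can be done
None
```

The job is handed in: the leg is out at its stop, and the tray rests level across the rail and the leg, released. No verdict was reported.

- **Leg:** I swung it out, found the stop by feel at about 10–11° world azimuth (roughly 4° off square to the rail), and pressed it twice.
    - **First press:** it reached about 8 N, then the fingers slipped over the top of the leg and the leg sprang back about 3°. The fingertips sit about 28 mm above the reported TCP, so they were only catching the leg's top edge.
    - **Second press:** done lower down, it reached about 9 N (8.1 N on the force reading, 1.79 N m at the wrist) and stayed above 7 N for about 0.75 s. I then released it slowly. I never saw more than about 9 N; both presses were slightly short of the 10 N asked.
- **Tray:** about 0.42 kg and carried level. The top camera put it at about 48 mm, −1 mm on the stand before lowering, against a target of 50 mm, 0. The weight moved gently onto the stand with under 1 N of downward push.
- **Last checks:** the side and wrist pictures show the tray level on the stand, the gripper about 100 mm above the release height, and the other things where they were. Wrist force was near zero, and two pictures before hand-in differed only by noise. It finished at about 29 s of the 72 s allowed.
- **Disagreements:**
    - The fingertip-to-TCP offset does not match the robot description.
    - Force rose with travel at 1–1.5 N/mm, well below the roughly 3.6 N/mm the buffer stiffness implies. The leg rotation seen in the images on the first press still fit about 0.02–0.025 rad of buffer give, though the angle the leg sprang back to allows a larger figure.
    - The top and wrist cameras differed by about 3 mm on the stand's position.

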